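# Close the sample-bottle lane with its retaining rod

## Robot

A 7-joint arm with a two-finger parallel gripper is mounted at the origin on the work surface. World frame = base frame: x ahead of the robot, y to its left, z up, the work surface at z = 0. Lengths are in mm, angles in rad, forces in N, time in s.
With the tool pointing down it reaches from about 400 to 875 mm from the base axis. Payload 6.5 kg.
Tool frame: the origin (TCP) lies at the very end of the fingers, on their centre line; the grasp point (between the pads) lies manip.grip_point_offset behind it (manip.grip_point_offset is the distance from the TCP to the grasp point, in mm); z points along the fingers, y is the direction in which the jaws open and shut (so a half turn about z gives the same grasp; the last joint's range is limited). The gripper opens to 88 mm and grips with 3 to 60 N. Pads are 18 mm wide; open, the fingers measure 123 mm over their backs; the gripper's body (75 mm by 187 mm) begins 45 mm behind the grasp point.
Start: joints at [-1.257, 0.536, -0.004, 1.538, 0.003, 1.067, -0.071], TCP at [240.972, 603.674, 238.716] pointing down, gripper open.
Joint ranges: [-2.7, 2.7], [-0.37, 2.16], [-1.27, 1.26], [0.24, 2.4], [-1.31, 4.45], [0.19, 1.91], [-2.76, 2.76]. Speed limits (rad/s): [2.39, 2.39, 3.14, 3.14, 3.14, 3.14, 3.14].

## Interface

Orientations are given as a rotation vector (axis times angle).
In Python, from plant import status, capture, manip gives the robot as it stands.
- The arm moves only by the tool arm_command, never from a script. Its argument "rows" is a list that holds one entry, the list of rows, each a list of 7 numbers: the turn, a rotation vector about the tool's x, y, z in rad, then the shift along the tool's x, y, z in mm, then the closure, from -1 (fully open) to 1 (shut). A call has exactly 8 rows; each row is the pose to reach, as a shift and turn from the pose commanded when the call began, along the tool's axes at that moment; what a row does not reach only later rows make up. A row lasts 1/10 s, in which the tool goes at most 50 mm and 8.59 degrees, less where a joint would pass 70% of its speed; a pose out of reach is approached as far as the arm can. A call with a gripper value outside its range is refused whole. The fingers move at their own pace and stop on an object; "grip_force" is the grip in N (left out, the last holds). Time passes only in rows, so rows that repeat a pose let the fingers close, or fill a call up. It gives the time, the measured TCP pose, the force and the opening at its end, in the units of the state.
- status.get_state(): the state, without advancing time (a new reading comes with each control period).
- capture(name): name is "scene" or "top" or "wrist"; returns a dict with "color" (400x640x3 uint8, red, green, blue), "intrinsics" (3x3 intrinsics, pixels), "k1" (the pictures are not rectified: a ray, as slopes to the right and down, at radius r is drawn at 1 + k1 r^2 times it, then the intrinsics apply), "pose" (4x4, takes a point from camera to world coordinates); the wrist camera has in their place "T_tool_cam" (4x4, takes a point from camera to tool coordinates, whose origin is the TCP and whose axes are the flange's). Camera axes: x right, y up, looking along -z (the intrinsics and any distortion apply to the point x, -y, -z); pixel columns grow to the right and rows downward; lengths in mm; the calibration is good to about 2 mm. A picture is of the moment at which its call begins: read the wrist's pose just before it. There is no depth.
- manip.job_done(): hands the job in, once; it reports no verdict.
The state is a dict: "clock": time; "joint_pos": joint angles; "joint_velocities": joint speeds; "tau": joint torques, N m; "position": TCP position; "eef_rot": TCP orientation; "wrist_force": force on the tool from outside, world axes, zero at the start; "wrist_torque": the same for the moment, N m; "finger_gap": finger opening in mm.
Only numpy, scipy, OpenCV 4.12 (cv2) and the standard library are available. Lean on these libraries where they do the work, as an engineer would, in place of code of your own. Each camera call takes 0.05 s, during which the arm holds its last target.

## Task

One amber bottle has tipped over in the white bottle lane: stand it upright again in the lane, between its standing neighbours and the brass gate, and let go of it. Then take the steel retaining rod by its blue grip and, coming from the robot's side, thread it through both brass bushings of the gate until its tip stands clearly out (at least a centimetre) beyond the far one, and finish while still holding the grip, so that a colleague can clip the far end. Do not drop or knock about the bottle, leave the neighbours standing where they are and leave everything else alone.

Things in the scene. Friction and masses are not known exactly. Their poses are not given: they have to be found in the camera images.
- lane: fixed white tray 100 mm wide (x), 420 mm long (y -190 to +230). Origin on the table; x away from the robot, y along the lane to the gate, z up. Floor 6 mm above table; rails at x = +-47 (6 thick, 13 above table); end wall at y -187, 36 high. Gate at y = +200: posts at x -42..-32 and 32..42, 30 wide, topped by 30 mm square brass blocks (top 71 above table), bores along x, 56 above table
- gate_near (a point): centre of the bore at the robot-side face of the near bushing (where the rod goes in); axes as the lane's, the bore runs along x; block 10 mm thick, bore 12 mm in diameter, 1.5 mm chamfer
- gate_far (a point): centre of the bore at the outer face of the far bushing (where the rod comes out), 84 mm beyond gate_near along x; axes as the lane's
- bottle: the tipped amber bottle: body 46 mm in diameter up to 60 mm from the base, a shoulder narrowing to 26 mm at 70 mm, a blue cap 32 mm in diameter from 72 to 98 mm; about 0.12 kg. Origin at the centre of its base, z along the bottle towards the cap; it starts lying on the lane's floor with its cap towards the gate
- cap_top (a point): centre of the top of the tipped bottle's cap, 98 mm from the base along the bottle's z
- neighbour0: upright amber bottle: body 46 mm in diameter up to 60 mm from the base, a shoulder narrowing to 26 mm at 70 mm, a blue cap 32 mm in diameter from 72 to 98 mm; about 0.12 kg. Origin at the centre of its base; the neighbour nearest the tipped bottle
- neighbour1: upright bottle like neighbour0, behind it towards the lane's closed end; origin at the centre of its base
- rod: retaining rod, 0.08 kg: blue grip block 36 mm long (x), 14 wide (y), 24 high (z); from its front face a steel rod 8 mm in diameter, 115 mm long, chamfered tip. Origin at the centre of the grip block, on the rod's axis; x along the rod to the tip, z up. Starts level in its rest, axis 45 mm above the table; balance point about 55 mm ahead of the origin
- rod_tip (a point): centre of the rod's tip, 133 mm ahead of the rod's origin along its x
- rest: fixed grey rod rest, base plate 150 by 60 mm, 8 high; a pillar 24 mm long, 10 wide carries the grip from below (top 33 mm above table), a notched pillar 95 mm ahead carries the rod (top 49 mm): lift the rod straight up. Origin on the table under the grip's pillar, x towards the rod's tip
- spare_bottle: a loose amber bottle like the others but with a white cap, standing beyond the lane; leave it alone; origin at the centre of its underside
- tape_roll: yellow roll of tape lying flat, 90 mm across, 24 mm high; leave it alone; origin at the centre of its underside
- cap_tub: white bowl, 90 mm across, 60 mm high; leave it alone; origin at the centre of its underside
Not all that is in view belongs to the job. Leave any red look-alike of the bottle alone.

How it is judged (in metres and radians):
On the way, in this order (a step that is already met when the one before it is completed fails the run):
1. the tipped bottle stands upright in the lane between neighbours and gate, let go and at rest (angle between bottle's own z axis and vertical below 0.12 rad and x of bottle in the frame of lane between -0.035 and 0.035 m and y of bottle in the frame of lane between -0.09 and 0.15 m and z of bottle in the frame of lane between 0.002 and 0.012 m and contact force between the fingers and bottle below 0.2 N and linear speed of bottle below 0.03 m/s), for 0.2 s.
2. the rod's tip has passed through the near bushing (x of rod_tip in the frame of gate_far above -0.07 m and y of rod_tip in the frame of gate_far between -0.007 and 0.007 m and z of rod_tip in the frame of gate_far between -0.007 and 0.007 m and x of rod in the frame of gate_near below -0.01 m and angle between the x axis of rod and the x axis of lane, either way round below 0.12 rad), for 0.05 s.
At the end, for the whole second after the job is handed in: Bottle upright (7 degrees), released, on the lane floor between neighbours and gate; rod spans both bushings from the robot's side (within 4.6 degrees), tip at least 8 mm out of the far one, at rest, still gripped with over 3 N; both neighbours upright and within 20 mm of their places (all of step 1 and x of rod_tip in the frame of gate_far above 0.008 m and y of rod_tip in the frame of gate_far between -0.007 and 0.007 m and z of rod_tip in the frame of gate_far between -0.007 and 0.007 m and x of rod in the frame of gate_near below -0.01 m and angle between the x axis of rod and the x axis of lane, either way round below 0.08 rad and contact force between the fingers and rod above 3 N and linear speed of rod below 0.03 m/s and angle between each of neighbour0, neighbour1's own z axis and vertical below 0.12 rad and distance of each of neighbour0, neighbour1 from where it was at the start of the episode below 0.02 m); the arm keeps its last pose, push and grip.
It fails at once if a standing neighbour was tipped or pushed away (more than 20 mm) (angle between any of neighbour0, neighbour1's own z axis and vertical above 0.4 rad or distance of any of neighbour0, neighbour1 from where it was at the start of the episode above 0.02 m).
It fails at once if the bottle was dropped or thrown (faster than 0.8 m/s) (linear speed of bottle above 0.8 m/s).
It fails at once if another loose thing was pushed away (more than 30 mm) (distance of any of spare_bottle, tape_roll, cap_tub from where it was at the start of the episode above 0.03 m).
It also fails if it takes over 58 s, if anything falls off the work surface, if the arm or the gripper's body presses on something with over 40 N, if the wrist force passes 120 N, or if a joint passes its speed limit or range.

## Working session

There is one attempt and no reset: what is moved stays moved. The work goes in short steps, Python scripts to look and compute and a tool call to move; the robot and the scene stay as the last step left them, time stands still between calls to the robot, and variables do not carry over. Pictures are saved under pics/ and viewed, and the job is handed in when it is done.

Besides the shell and the picture viewer there is one more tool, called after "Emit:" as name(argument=value, ...) on one line, values as JSON. arm_command: Moves the arm, as the interface text tells. Its arguments: {"type":"object","properties":{"rows":{"type":"array","items":{"type":"array","items":{"type":"array","items":{"type":"number"}}}},"grip_force":{"type":"number"}},"required":["rows"]}

```bash
ls; mkdir -p pics; python3 - <<'E'
from plant import status, capture, manip
import cv2
s=status.get_state(); print(s); print(manip.grip_point_offset)
for n in ["scene","top","wrist"]:
    c=capture(n); cv2.imwrite(f"pics/{n}0.png",c["color"][:,:,::-1])
    print(n,{k:v for k,v in c.items() if k!="color"})
E
```

```text
pics
{'clock': 0.0, 'joint_pos': array([-1.25715082,  0.53714206, -0.00442636,  1.53887775,  0.00260083,
        1.0672888 , -0.07121487]), 'joint_velocities': array([ 0.00164072,  0.00059156,  0.0002716 , -0.00060883,  0.00023039,
       -0.00074972, -0.00103209]), 'tau': array([ 1.05626430e-03, -5.70989799e+01,  9.90797840e-01, -2.51602006e+01,
       -5.62989071e-02,  1.79445493e-02,  1.39270014e-04]), 'position': array([240.79978277, 603.08743782, 237.85300664]), 'eef_rot': array([-5.92970622e-01, -3.08492781e+00,  2.66942958e-03]), 'wrist_force': array([-0.31967776, -0.20427472,  0.6905203 ]), 'wrist_torque': array([-6.81843294e-05, -3.46628517e-02, -4.72998295e-02]), 'finger_gap': 88.12554056482858}
18.700000000000003
scene {'intrinsics': array([[409.53058056,   0.        , 317.26883616],
       [  0.        , 409.53058056, 195.26494403],
       [  0.        ,   0.        ,   1.        ]]), 'k1': -0.031770465608042434, 'pose': array([[ 4.67095582e-01, -7.40344314e-01,  4.83437704e-01,
         1.18607436e+03],
       [ 8.84158948e-01,  3.96766729e-01, -2.46655868e-01,
        -
[... 600 characters left out ...]
291431e-01,  9.83794769e-01,
         1.06685421e+03],
       [ 0.00000000e+00,  0.00000000e+00,  0.00000000e+00,
         1.00000000e+00]])}
wrist {'intrinsics': array([[302.39012173,   0.        , 320.66944248],
       [  0.        , 302.39012173, 199.25134987],
       [  0.        ,   0.        ,   1.        ]]), 'k1': -0.0263103085865284, 'T_tool_cam': array([[-1.76169249e-04,  9.49561489e-01,  3.13580847e-01,
         8.18755899e+01],
       [ 9.99999945e-01,  2.55013697e-04, -2.10414465e-04,
        -3.25795386e-01],
       [-2.79768884e-04,  3.13580793e-01, -9.49561482e-01,
        -1.46128316e+02],
       [ 0.00000000e+00,  0.00000000e+00,  0.00000000e+00,
         1.00000000e+00]])}
```

View pics/scene0.png

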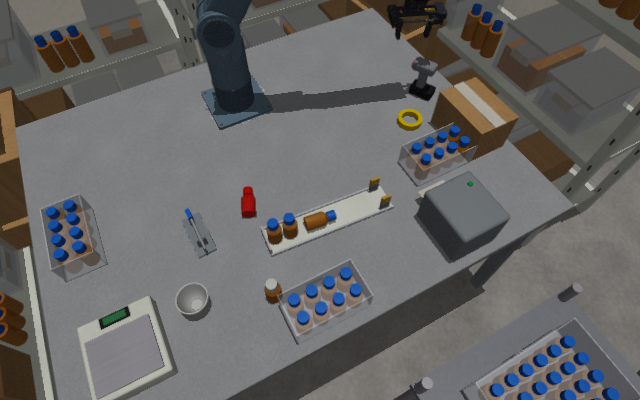

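View pics/top0.png

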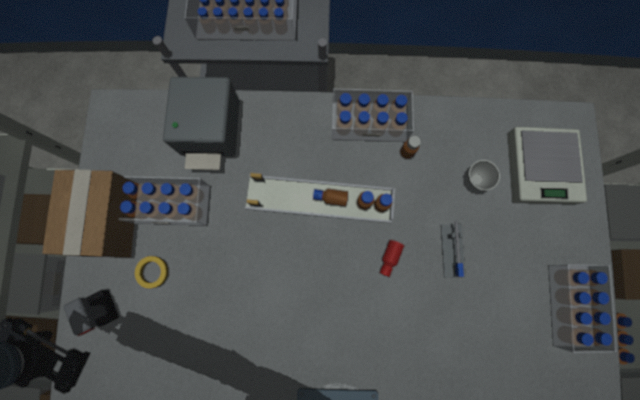

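View pics/wrist0.png

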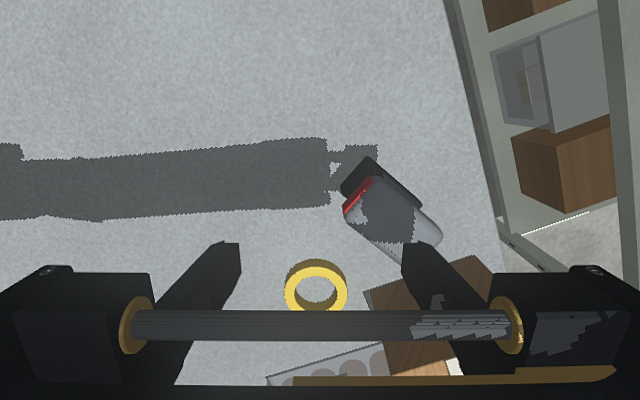

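```bash
cat > h.py <<'E'
import numpy as np, cv2
from scipy.spatial.transform import Rotation as R
from plant import status, capture, manip
def pose_of(c):
    if 'pose' in c: return c['pose']
    s=c['_st']; T=np.eye(4); T[:3,:3]=R.from_rotvec(s['eef_rot']).as_matrix(); T[:3,3]=s['position']
    return T@c['T_tool_cam']
def cap(n,save=None):
    s=status.get_state(); c=capture(n); c['_st']=s; c['P']=pose_of(c)
    if save: cv2.imwrite(f'pics/{save}.png',c['color'][:,:,::-1])
    return c
def ray(c,u,v):
    K=c['intrinsics'];k=c['k1']
    xd=(u-K[0,2])/K[0,0]; yd=(v-K[1,2])/K[1,1]
    x,y=cv2.undistortPoints(np.array([[[u,v]]],float),K,np.array([k,0,0,0.]))[0,0]
    d=c['P'][:3,:3]@np.array([x,-y,-1.]); return c['P'][:3,3],d/np.linalg.norm(d)
def onz(c,u,v,z):
    o,d=ray(c,u,v); return o+d*(z-o[2])/d[2]
def proj(c,p):
    q=np.linalg.inv(c['P'])@np.append(p,1.); x,y=q[0]/-q[2],-q[1]/-q[2]; f=1+c['k1']*(x*x+y*y); K=c['intrinsics']
    return np.array([K[0,0]*x*f+K[0,2],K[1,1]*y*f+K[1,2]])
def tri(*obs):
    A=np.zeros((3,3));b=np.zeros(3)
    rs=[ray(*o) for o in obs]
    for o,d in rs:
        M=np.eye(3)-np.outer(d,d);A+=M;b+=M@o
    p=np.linalg.solve(A,b); return p,[np.linalg.norm((np.eye(3)-np.outer(d,d))@(p-o)) for o,d in rs]
def crop(c,x0,x1,y0,y1,f,name):
    im=cv2.resize(c['color'][y0:y1,x0:x1,::-1],None,fx=f,fy=f,interpolation=cv2.INTER_CUBIC)
    cv2.imwrite(f'pics/{name}.png',im)
E
python3 - <<'E'
from h import *
t=cap('top'); s=cap('scene')
crop(t,230,480,150,290,3.2,'top1'); crop(s,170,410,160,320,3.3,'scene1')
E
```

```text
(no output)
```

View pics/top1.png

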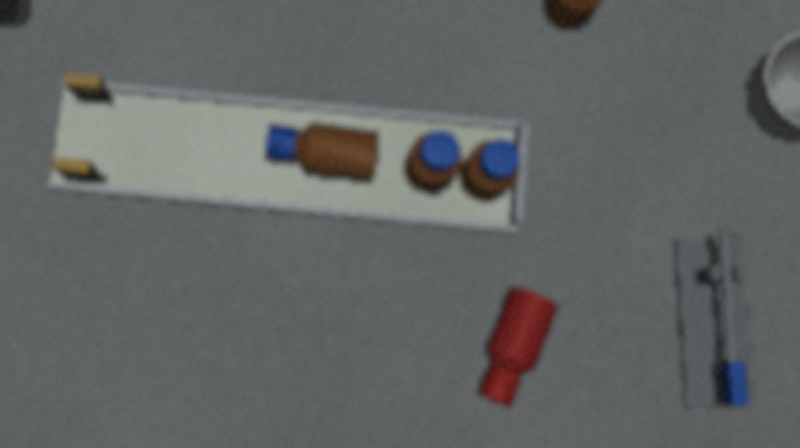

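View pics/scene1.png

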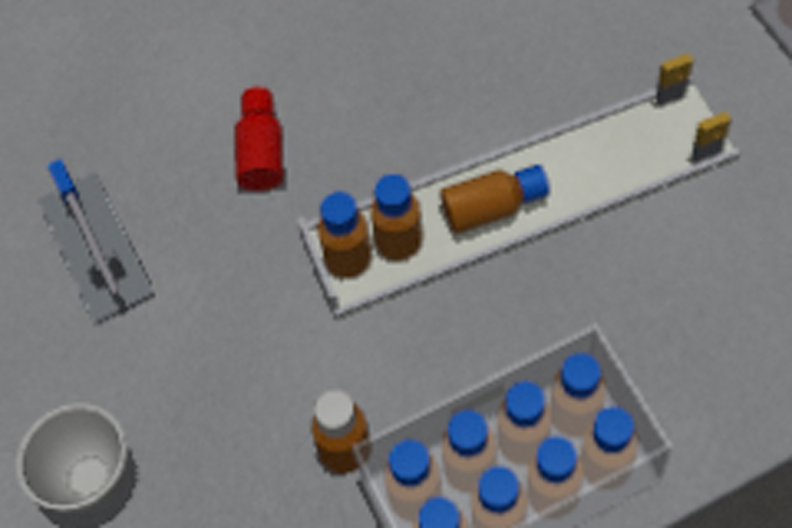

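The tipped amber bottle lies in the lane: in the top picture its body is at about (335,198) and its cap at (319,195). The other candidates don't fit. The red look-alike at (392,258) is off the lane, the two standing amber bottles are at (367,199) and (384,201), and the white-capped spare is at (411,147). The rod's blue grip is at (460,270). Now I'll measure.

```bash
cat > seg.py <<'E'
from h import *
def blobs(c,kind,box=None,mina=15):
    hsv=cv2.cvtColor(c['color'],cv2.COLOR_RGB2HSV)
    lo,hi={'blue':((108,150,60),(125,255,255)),'amber':((5,150,40),(17,255,200)),'brass':((16,110,70),(28,255,255)),'red':((0,200,60),(3,255,255))}[kind]
    m=cv2.inRange(hsv,lo,hi)
    if box: mm=np.zeros_like(m);mm[box[2]:box[3],box[0]:box[1]]=255;m&=mm
    n,l,st,ce=cv2.connectedComponentsWithStats(m)
    return [(ce[i].round(1),st[i].tolist()) for i in range(1,n) if st[i,4]>=mina], l
E
python3 - <<'E'
from seg import *
t=cap('top');s=cap('scene')
for c,b in((t,(235,480,160,290)),(s,(170,410,160,260))):
  for k in('blue','amber','brass'):
    print(k); [print('  ',*x) for x in blobs(c,k,b)[0]]
# lane corners (top crop px): 
f=3.2
for n,(x,y),z in(('gate-near-corner',(50,186),13),('gate-far',(65,86),13),('end-far',(525,123),36),('end-near',(517,230),13)):
  print(n,onz(t,230+x/f,150+y/f,z).round(1))
f=3.3
for n,(x,y),z in(('end-near',(303,225),36),('end-far',(338,314),13),('gate-far',(738,155),13)):
  print('S',n,onz(s,170+x/f,160+y/f,z).round(1))
E
```

```text
blue
   [317.4 194.3] [314, 190, 8, 9, 57]
   [366.8 196.8] [362, 192, 11, 11, 85]
   [385.6 199.4] [381, 195, 10, 10, 85]
   [459.7 269.3] [457, 264, 6, 12, 64]
amber
   [334.4 197.2] [324, 191, 23, 14, 156]
   [362.8 204.1] [358, 199, 12, 9, 27]
brass
   [255.8 175.4] [251, 174, 10, 4, 35]
   [252.3 201.9] [247, 200, 11, 4, 29]
blue
   [188.5 214. ] [185, 209, 8, 11, 30]
   [331.3 215. ] [326, 210, 10, 11, 67]
   [288.9 218.8] [284, 213, 10, 12, 85]
   [272.3 224.6] [267, 218, 11, 13, 75]
amber
   [315.3 220.2] [304, 212, 24, 18, 295]
   [289.8 230.3] [283, 221, 14, 18, 166]
   [274.5 235.7] [267, 226, 15, 18, 166]
brass
   [374.4 180.6] [370, 177, 10, 9, 57]
   [386.  198.2] [382, 194, 9, 9, 56]
   [317.8 217.6] [314, 213, 9, 12, 43]
   [309.3 219.6] [305, 214, 10, 11, 43]
gate-near-corner [590.7 272.1  13. ]
gate-far [683.  264.3  13. ]
end-far [ 655.1 -148.6   36. ]
end-near [ 562.7 -145.3   13. ]
S end-near [ 578.4 -140.5   36. ]
S end-far [ 664.6 -146.8   13. ]
S gate-far [694.5 265.8  13. ]
```

```bash
python3 - <<'E'
from h import *
t=cap('top');s=cap('scene')
for n,a,b in(('n0cap',(366.8,196.8),(288.9,218.8)),('n1cap',(385.6,199.4),(272.3,224.6)),('bcap',(317.4,194.3),(331.3,215)),('bbody',(334.8,197.5),(315.3,220.2)),('nearbrass',(252.3,201.9),(374.4,180.6)),('farbrass',(255.8,175.4),(386,198.2)),('grip',(459.7,269.3),(188.5,214))):
  p,r=tri((t,*a),(s,*b)); print(n,p.round(1),np.round(r,1))
for a in ((317.4,194.3),(334.8,197.5)): print(onz(t,*a,29))
E
```

```text
n0cap [618.  -64.3  92. ] [0.5 0.5]
n1cap [ 612.4 -114.9   91.1] [0.2 0.2]
bcap [634.   69.   29.7] [1.6 1.6]
bbody [626.1  18.2  27.2] [0.2 0.2]
nearbrass [601.7 245.7  56.9] [0.2 0.2]
farbrass [676.6 240.5  59.1] [0.6 0.6]
grip [ 433.7 -322.8   50.2] [0.3 0.3]
[633.51838785  67.53831075  29.        ]
[625.66594686  18.09656746  29.        ]
```

```bash
cat > mv.py <<'E'
from h import *
def Rt(yawdeg,phideg=0):
    """jaw dir at yaw; phi>0: body leans to jaw-left (+y world); tool x=+y-ish when phi=0"""
    a=np.radians(yawdeg); y=np.array([np.cos(a),np.sin(a),0]); h=np.array([-np.sin(a),np.cos(a),0])
    f=np.radians(phideg); z=-h*np.sin(f)-np.array([0,0,1])*np.cos(f)
    return np.c_[np.cross(y,z),y,z]
def delta(pos,Rm,grasp=False,s=None,q=True):
    """pos: TCP target (or grasp point if grasp)"""
    s=s or status.get_state(); R0=R.from_rotvec(s['eef_rot']).as_matrix()
    pos=np.array(pos,float)
    if grasp: pos=pos+Rm[:,2]*manip.grip_point_offset
    d=R0.T@(pos-s['position']); w=R.from_matrix(R0.T@Rm).as_rotvec()
    print('turn',w.round(3),'shift',d.round(1),'rows',round(max(np.linalg.norm(d)/50,np.degrees(np.linalg.norm(w))/8.59),1))
    return w,d
def st():
    s=status.get_state(); print('t',round(s['clock'],2),'q',s['joint_pos'].round(2),'p',s['position'].round(1),'F',s['wrist_force'].round(1),'gap',round(s['finger_gap'],1))
    Rm=R.from_rotvec(s['eef_rot']).as_matrix(); print('tool x',Rm[:,0].round(3),'y',Rm[:,1].round(3),'z',Rm[:,2].round(3)); return s
E
python3 - <<'E'
from mv import *
delta((620,-70,250),Rt(-6))
E
```

```text
turn [-0.     0.     1.296] shift [-601.7 -485.1  -11.2] rows 15.5
```

Emit:
arm_command(rows=[[[0,0,0.08,-38,-30,0,-1],[0,0,0.16,-76,-61,0,-1],[0,0,0.24,-114,-91,0,-1],[0,0,0.33,-152,-122,0,-1],[0,0,0.41,-190,-152,0,-1],[0,0,0.49,-228,-183,0,-1],[0,0,0.57,-266,-213,0,-1],[0,0,0.65,-304,-243,0,-1]]])

```text
clock: 1.25
position: [434.0, 263.6, 239.1]
eef_rot: [1.551, 2.732, 0.001]
wrist_force: [0.5, 0.1, 0.1]
finger_gap: 88.3
```

```bash
python3 - <<'E'
from mv import *
st();delta((620,-70,250),Rt(-6))
E
```

```text
t 1.25 q [-0.83  0.3   0.24  1.92 -0.09  0.93 -0.01] p [434.  263.6 239.1] F [0.5 0.1 0.1] gap 88.3
tool x [-0.512  0.859  0.   ] y [0.859 0.512 0.001] z [ 0.001  0.001 -1.   ]
turn [ 0.001 -0.001  0.643] shift [-381.8  -11.2  -11. ] rows 7.6
```

Emit:
arm_command(rows=[[[0,0,0.08,-48,-1,-2,-1],[0,0,0.16,-96,-3,-4,-1],[0,0,0.24,-144,-4,-6,-1],[0,0,0.32,-192,-6,-7,-1],[0,0,0.4,-240,-7,-8,-1],[0,0,0.48,-288,-8,-9,-1],[0,0,0.56,-336,-10,-10,-1],[0,0,0.64,-382,-11,-11,-1]]])

```text
clock: 2.05
position: [621.3, -69.8, 250.0]
eef_rot: [2.332, 2.105, 0.001]
wrist_force: [0.3, 1.0, -0.4]
finger_gap: 88.2
```

```bash
python3 - <<'E'
from mv import *
st();c=cap('wrist','w1');t=cap('top','t1')
E
```

```text
t 2.05 q [-0.3   0.52  0.49  1.62 -0.27  1.07  0.16] p [621.3 -69.8 250. ] F [ 0.3  1.  -0.4] gap 88.2
tool x [0.102 0.995 0.   ] y [ 0.995 -0.102  0.001] z [ 0.001  0.    -1.   ]
```

View pics/w1.png

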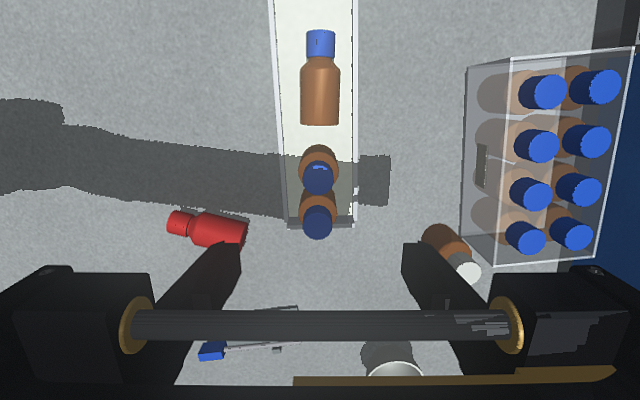

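The wrist view shows the tipped bottle with its cap at (320,44) and its base at (320,125). The neighbours' caps are at (318,178) and (317,222). I'll get the bottle's axis and base from this view.

```bash
python3 - <<'E'
from mv import *
c=cap('wrist');hsv=cv2.cvtColor(c['color'],cv2.COLOR_RGB2HSV)
box=np.zeros((400,640),np.uint8);box[20:140,290:350]=255
mb=cv2.inRange(hsv,(108,120,60),(125,255,255))&box; ma=cv2.inRange(hsv,(3,110,50),(20,255,255))&box
for n,m in(('cap',mb),('body',ma)):
  ys,xs=np.nonzero(m);print(n,xs.min(),xs.max(),ys.min(),ys.max(),xs.mean().round(1),ys.mean().round(1))
  for y in range(ys.min(),ys.max()+1,8):
    r=xs[ys==y]; l=onz(c,r.min()-.5,y,29);q=onz(c,r.max()+.5,y,29); print(y,r.min(),r.max(),((l+q)/2).round(1),'w',np.linalg.norm(q-l).round(1))
# neighbours' caps circle
for yy in((160,200),(205,245)):
  b2=np.zeros((400,640),np.uint8);b2[yy[0]:yy[1],290:345]=255
  m=cv2.inRange(hsv,(108,120,40),(125,255,255))&b2; ys,xs=np.nonzero(m); print(xs.mean(),ys.mean(),onz(c,xs.mean(),ys.mean(),95).round(1))
E
```

```text
cap 304 331 23 49 317.4 35.9
23 310 324 [635.8  83.5  29. ] w 16.2
31 304 331 [635.4  75.7  29. ] w 30.4
39 304 329 [633.4  67.9  29. ] w 28.4
47 304 328 [632.   60.1  29. ] w 27.5
body 299 336 50 118 317.1 91.1
50 314 319 [632.2  57.   29. ] w 6.6Traceback (most recent call last):
  File "<stdin>", line 8, in <module>
    return umr_minimum(a, axis, None, out, keepdims, initial, where)
ValueError: zero-size array to reduction operation minimum which has no identity
```

```bash
python3 - <<'E'
from mv import *
st();c=cap('wrist','w2');hsv=cv2.cvtColor(c['color'],cv2.COLOR_RGB2HSV)
box=np.zeros((400,640),np.uint8);box[20:128,290:350]=255
mb=cv2.inRange(hsv,(108,120,60),(125,255,255))&box; ma=cv2.inRange(hsv,(3,90,40),(22,255,255))&box
for n,m in(('cap',mb),('body',ma)):
  ys,xs=np.nonzero(m);print(n,xs.min(),xs.max(),ys.min(),ys.max(),xs.mean().round(1),ys.mean().round(1))
  for y in range(ys.min()+2,ys.max()+1,7):
    r=xs[ys==y]
    if len(r)==0: continue
    l=onz(c,r.min()-.5,y,29);q=onz(c,r.max()+.5,y,29); print(y,r.min(),r.max(),((l+q)/2).round(1),'w',np.linalg.norm(q-l).round(1))
for yy in((150,198),(199,245)):
  b2=np.zeros((400,640),np.uint8);b2[yy[0]:yy[1],290:345]=255
  m=cv2.inRange(hsv,(108,120,40),(125,255,255))&b2; ys,xs=np.nonzero(m); print(xs.mean(),ys.mean(),onz(c,xs.mean(),ys.mean(),95).round(1))
# lane edges: white floor pixels
for y in (30,80,130):
  row=c['color'][y].astype(int); print(y,[ (x,row[x].tolist()) for x in list(range(262,296,3))])
E
```

```text
t 2.2 q [-0.3   0.52  0.49  1.62 -0.27  1.07  0.16] p [621.1 -71.6 249.7] F [ 0.1  1.2 -0.2] gap 88.3
tool x [ 0.104  0.995 -0.002] y [ 0.995 -0.104  0.001] z [ 0.001 -0.002 -1.   ]
cap 307 334 27 54 320.4 40.5
29 308 332 [636.2  82.   29. ] w 27.1
36 309 334 [637.1  75.   29. ] w 28.4
43 308 333 [635.3  68.2  29. ] w 28.5
50 307 331 [632.9  61.3  29. ] w 27.6
body 301 339 54 122 319.7 89.7
56 310 330 [633.4  55.2  29. ] w 23.3
63 304 335 [632.1  48.1  29. ] w 35.7
70 301 339 [631.9  40.8  29. ] w 43.8
77 301 339 [631.1  33.4  29. ] w 44.1
84 301 339 [630.3  26.   29. ] w 44.4
91 301 338 [629.   18.6  29. ] w 43.5
98 301 338 [628.1  11.   29. ] w 43.8
105 301 338 [627.3   3.3  29. ] w 44.1
112 301 338 [626.5  -4.5  29. ] w 44.4
119 301 337 [625.1 -12.4  29. ] w 43.5
318.04490500863557 178.44041450777203 [618.6 -67.1  95. ]
317.260336906585 222.3905053598775 [ 612.6 -115.4   95. ]
30 [(262, [164, 171, 170]), (265, [162, 168, 169]), (268, [151, 159, 157]), (271, [228, 232, 235]), (274, [194, 200, 207]), (277, [238, 243, 235]), (280, [234, 240, 232]), (283, [234, 240, 231]), (286, [234, 240, 231]), (289, [237, 241, 233]), (292, [237, 242, 234]), (295, [234, 240, 231])]
80 [(262, [163, 169, 170]), (265, [169, 176, 176]), (268, [172, 179, 178]), (271, [163, 169, 169]), (274, [232, 236, 240]), (277, [237, 241, 245]), (280, [237, 242, 233]), (283, [231, 237, 228]), (286, [231, 236, 227]), (289, [231, 236, 227]), (292, [232, 237, 229]), (295, [232, 237, 229])]
130 [(262, [162, 168, 169]), (265, [157, 163, 164]), (268, [162, 166, 168]), (271, [160, 166, 167]), (274, [161, 166, 166]), (277, [215, 223, 227]), (280, [225, 230, 233]), (283, [219, 228, 213]), (286, [230, 235, 227]), (289, [229, 234, 225]), (292, [229, 235, 226]), (295, [230, 235, 226])]
```

```bash
python3 -c "
import cv2;i=cv2.imread('pics/w2.png');cv2.imwrite('pics/w2c.png',cv2.resize(i[0:250,240:400],None,fx=4,fy=2.4))"
```

```text
(no output)
```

View pics/w2c.png

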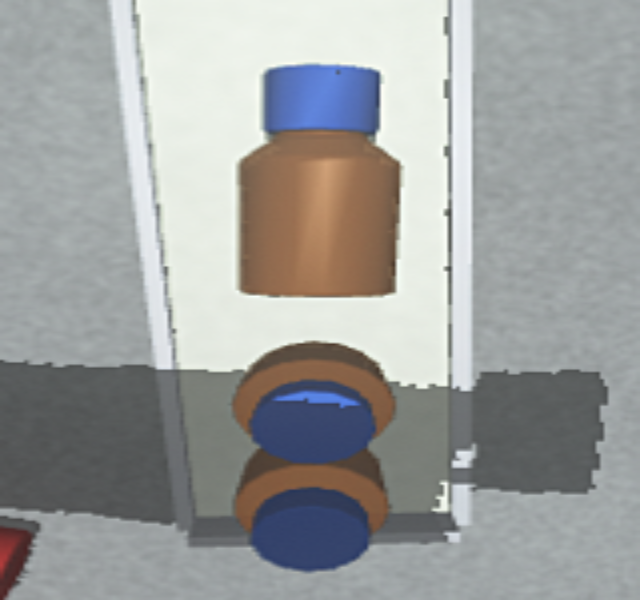

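```bash
python3 - <<'E'
from mv import *
c=cap('wrist')
for y,xl,xr in((20,268.5,None),(30,269.5,None),(80,272.8,357.5),(130,276,357.5)):
  print(y,onz(c,xl,y,13).round(1), None if xr is None else onz(c,xr,y,13).round(1))
Rm=Rt(-7,35); g=np.array((630.6,30.7,36.)); print('pre',end=' '); delta(g-Rm[:,2]*110,Rm,True)
g2=g-Rm[:,2]*110;print(g2)
E
```

```text
20 [578.5 103.6  13. ] None
30 [578.1  93.4  13. ] None
80 [574.1  40.2  13. ] [673.8  30.1  13. ]
130 [569.5 -17.8  13. ] [670.1 -28.   13. ]
pre turn [ 0.007 -0.612  0.024] shift [150.4   2.1 138.7] rows 4.1
[638.28915221  93.3231193  126.10672487]
```

Emit:
arm_command(rows=[[[0,-0.08,0,30,0,10,-1],[0,-0.18,0.005,60,1,30,-1],[0,-0.28,0.01,90,1,55,-1],[0.005,-0.38,0.015,115,2,80,-1],[0.007,-0.48,0.02,135,2,105,-1],[0.007,-0.56,0.024,145,2,125,-1],[0.007,-0.612,0.024,150,2,139,-1],[0.007,-0.612,0.024,150,2,139,-1]]])

```text
clock: 3.1
position: [634.6, 87.0, 106.4]
eef_rot: [1.99, 1.776, -0.635]
wrist_force: [-0.6, 0.3, -0.2]
finger_gap: 88.0
```

```bash
python3 - <<'E'
from mv import *
st();c=cap('wrist','w3');c=cap('scene','s3')
Rm=Rt(-7,35); g=np.array((630.6,30.7,36.)); delta(g-Rm[:,2]*50,Rm,True); delta(g,Rm,True)
E
```

```text
t 3.1 q [-0.83  0.96  0.63  1.48  0.03  1.11 -0.49] p [634.6  87.  106.4] F [-0.6  0.3 -0.2] gap 88.0
tool x [ 0.091  0.813 -0.575] y [ 0.993 -0.115 -0.006] z [-0.071 -0.57  -0.818]
turn [0. 0. 0.] shift [ 0.7 -0.  59.8] rows 1.2
turn [0. 0. 0.] shift [  0.7  -0.  109.8] rows 2.2
```

View pics/w3.png

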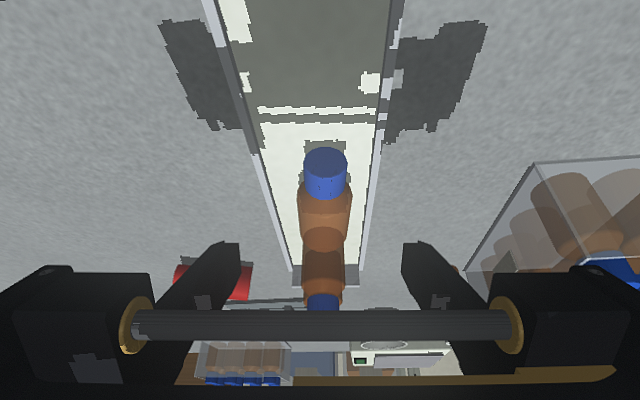

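View pics/s3.png

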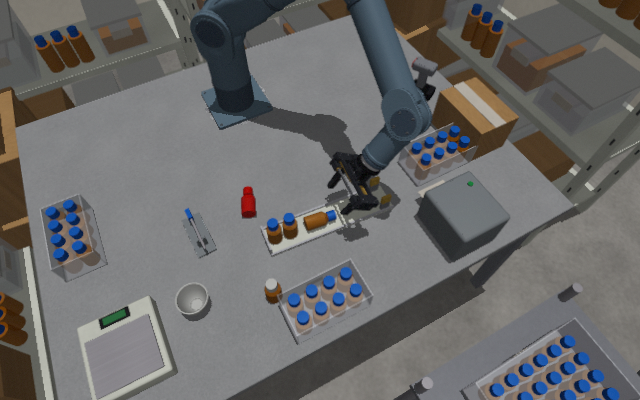

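Emit:
arm_command(rows=[[[0,0,0,0,0,30,-1],[0,0,0,0.5,0,60,-1],[0,0,0,0.5,0,80,-1],[0,0,0,0.5,0,92,-1],[0,0,0,0.5,0,100,-1],[0,0,0,0.5,0,106,-1],[0,0,0,0.5,0,110,-1],[0,0,0,0.5,0,110,-1]]])

```text
clock: 4.0
position: [629.8, 19.0, 20.6]
eef_rot: [1.998, 1.765, -0.63]
wrist_force: [-0.5, -0.2, 0.4]
finger_gap: 88.1
```

```bash
python3 - <<'E'
from mv import *
st();c=cap('wrist','w4');c=cap('scene');crop(c,240,440,140,260,4,'s4')
Rm=Rt(-7,35); g=np.array((630.6,30.7,36.)); delta(g,Rm,True)
E
```

```text
t 4.0 q [-0.75  1.06  0.61  1.56  0.02  0.91 -0.48] p [629.8  19.   20.6] F [-0.5 -0.2  0.4] gap 88.1
tool x [ 0.101  0.812 -0.574] y [ 0.992 -0.123  0.001] z [-0.07  -0.57  -0.819]
turn [ 0.     0.001 -0.001] shift [ 0.5 -0.8 -0.2] rows 0.0
```

View pics/w4.png

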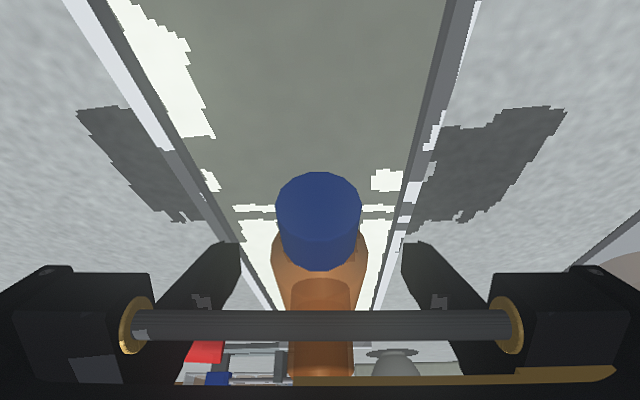

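View pics/s4.png

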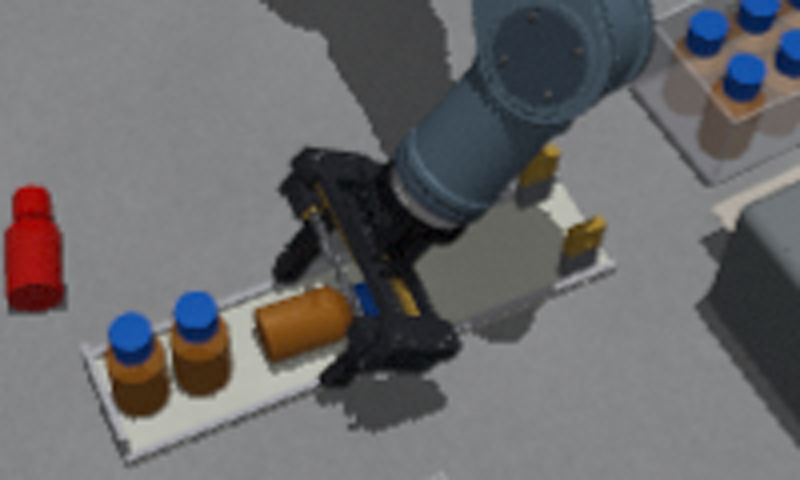

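The jaws straddle the bottle symmetrically: the cap is at (318,220) between the fingers at (240,245) and (402,245), with no contact. I'm closing on it.

Emit:
arm_command(rows=[[[0,0,0,0,0,0,1],[0,0,0,0,0,0,1],[0,0,0,0,0,0,1],[0,0,0,0,0,0,1],[0,0,0,0,0,0,1],[0,0,0,0,0,0,1],[0,0,0,0,0,0,1],[0,0,0,0,0,0,1]]], grip_force=25)

```text
clock: 4.9
position: [629.6, 19.0, 20.4]
eef_rot: [1.998, 1.765, -0.631]
wrist_force: [-0.3, 0.6, 0.2]
finger_gap: 45.5
```

```bash
python3 - <<'E'
from mv import *
s=st();Rm=Rt(-7,35)
g=s['position']-Rm[:,2]*18.7; print(g)
delta(g+[3,30,40],Rm,True)
E
```

```text
t 4.9 q [-0.75  1.06  0.61  1.56  0.02  0.91 -0.48] p [629.6  19.   20.4] F [-0.3  0.6  0.2] gap 45.5
tool x [ 0.101  0.812 -0.575] y [ 0.992 -0.123  0.001] z [-0.07  -0.57  -0.818]
[630.95191628  29.61794233  35.72135668]
turn [-0.     0.001 -0.001] shift [  1.7  -0.7 -50.1] rows 1.0
```

Emit:
arm_command(rows=[[[0,0,0,0,0,-4,1],[0,0,0,0,0,-10,1],[0,0,0,0,0,-20,1],[0,0,0,0,0,-30,1],[0,0,0,0,0,-42,1],[0,0,0,0,0,-54,1],[0,0,0,0,0,-64,1],[0,0,0,0,0,-70,1]]])

```text
clock: 5.7
position: [635.1, 59.9, 78.8]
eef_rot: [1.998, 1.766, -0.629]
wrist_force: [0.1, 0.1, -1.0]
finger_gap: 45.5
```

```bash
python3 - <<'E'
from mv import *
s=st();c=cap('scene');crop(c,240,440,140,260,4,'s5');cap('wrist','w5')
for phi in(35,10,-15,-35,-55):
  print(phi,end=' ');delta((632,100,110),Rt(-5,phi),True)
E
```

```text
t 5.7 q [-0.8   0.99  0.63  1.51  0.03  1.04 -0.49] p [635.1  59.9  78.8] F [ 0.1  0.1 -1. ] gap 45.5
tool x [ 0.101  0.813 -0.574] y [ 0.992 -0.122  0.002] z [-0.069 -0.57  -0.819]
35 turn [-0.019  0.    -0.03 ] shift [ 14.3  -7.6 -29.8] rows 0.7
10 turn [-0.012  0.437 -0.034] shift [ 22.2  -7.9 -31.6] rows 2.9
-15 turn [-0.005  0.873 -0.036] shift [ 28.6  -8.2 -36.5] rows 5.8
-35 turn [ 0.002  1.222 -0.038] shift [ 31.9  -8.4 -42.2] rows 8.2
-55 turn [ 0.009  1.571 -0.038] shift [ 33.   -8.6 -48.5] rows 10.5
```

View pics/s5.png

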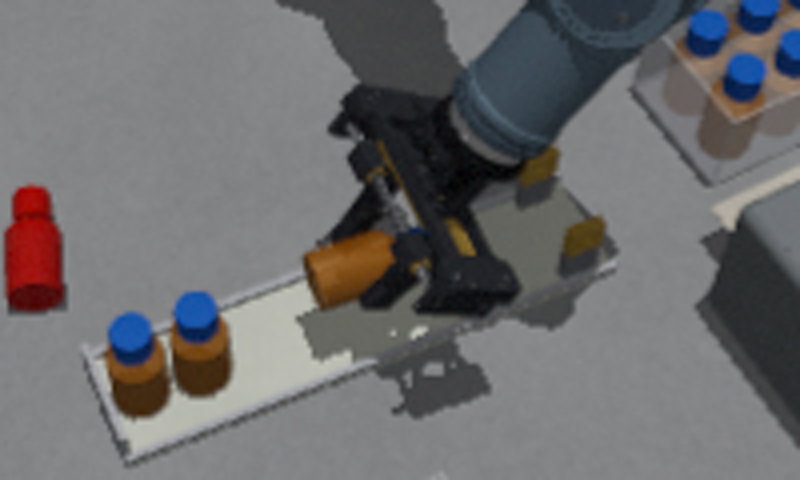

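View pics/w5.png

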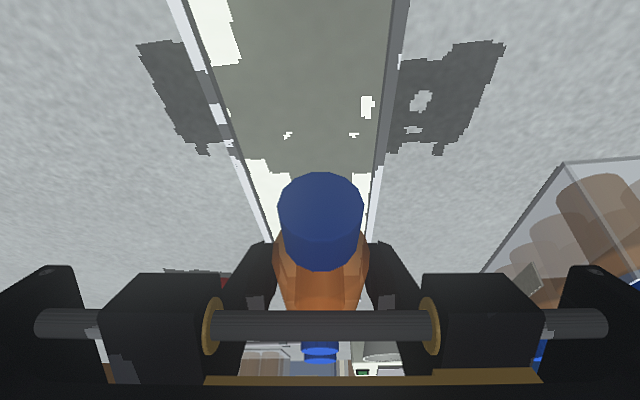

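The bottle is lifted level in the jaws; in the wrist view its cap is at (320,220), with no slip. Now I'll turn it upright in the air.

```bash
python3 - <<'E'
from mv import *
s=status.get_state()
for f,phi in((.25,24),(.5,10),(.75,-3),(1,-15)):
  g=np.array([635.1,59.9,78.8])+.0; R0=Rt(-7,35); g0=g-R0[:,2]*18.7
  print(phi,end=' ');delta(g0+(np.array([634,116,115])-g0)*f,Rt(-7,phi),True,s)
E
```

```text
24 turn [ 0.001  0.192 -0.001] shift [  9.7  -2.1 -11.4] rows 1.3
10 turn [ 0.001  0.437 -0.001] shift [ 20.2  -4.  -23.5] rows 2.9
-3 turn [ 0.001  0.663 -0.001] shift [ 30.   -6.  -36.5] rows 4.4
-15 turn [ 0.002  0.873 -0.001] shift [ 39.   -8.  -49.9] rows 5.8
```

Emit:
arm_command(rows=[[[0,0.08,0,4,-1,-5,1],[0,0.19,0,10,-2,-11,1],[0,0.31,0,15,-3,-17,1],[0,0.44,0,20,-4,-23,1],[0,0.55,0,25,-5,-30,1],[0,0.66,0,30,-6,-36,1],[0,0.77,0,35,-7,-43,1],[0,0.87,0,39,-8,-50,1]]])

```text
clock: 6.6
position: [634.0, 119.0, 96.5]
eef_rot: [-2.216, -1.956, -0.292]
wrist_force: [-0.6, -0.4, -1.5]
finger_gap: 45.4
```

```bash
python3 - <<'E'
from mv import *
s=st()
for phi in (-35,-55):  delta((634,116,115),Rt(-7,phi),True,s)
E
```

```text
t 6.6 q [-0.21  0.69  0.12  1.71 -0.5   0.74  0.12] p [634.  119.   96.5] F [-0.6 -0.4 -1.5] gap 45.4
tool x [0.12  0.959 0.258] y [ 0.992 -0.125  0.001] z [ 0.033  0.256 -0.966]
turn [ 0.002  0.35  -0.002] shift [ 8.3  0.4 -1.1] rows 2.3
turn [ 0.002  0.699 -0.002] shift [14.   0.4 -4.3] rows 4.7
```

Emit:
arm_command(rows=[[[0,0.09,0,2,0,0,1],[0,0.19,0,5,0,0,1],[0,0.29,0,7,0,-1,1],[0,0.39,0,9,0,-1,1],[0,0.5,0,11,0,-2,1],[0,0.6,0,13,0,-3,1],[0,0.67,0,14,0,-4,1],[0,0.699,0,14,0,-4,1]]])

```text
clock: 7.4
position: [635.0, 129.7, 101.5]
eef_rot: [-1.765, -1.552, -0.913]
wrist_force: [-0.5, -0.2, -0.2]
finger_gap: 45.7
```

```bash
python3 - <<'E'
from mv import *
s=st();c=cap('scene');crop(c,240,440,140,260,4,'s6');cap('wrist','w6')
s=st()
delta((634,116,115),Rt(-7,-55),True,s)
delta((634,116,65),Rt(-7,-55),True,s)
E
```

```text
t 7.4 q [ 0.39  0.9  -0.33  1.71 -0.97  0.89  0.8 ] p [635.  129.7 101.5] F [-0.5 -0.2 -0.2] gap 45.7
tool x [0.075 0.571 0.818] y [ 0.992 -0.127 -0.002] z [ 0.102  0.811 -0.576]
t 7.5 q [ 0.39  0.9  -0.33  1.71 -0.97  0.89  0.8 ] p [635.1 131.  102. ] F [ 0.   0.5 -1.5] gap 45.5
tool x [0.074 0.572 0.817] y [ 0.992 -0.125 -0.002] z [ 0.101  0.811 -0.577]
turn [ 0.002  0.004 -0.004] shift [ 2.   0.7 -1. ] rows 0.0
turn [ 0.002  0.004 -0.004] shift [-38.8   0.8  27.8] rows 1.0
```

View pics/s6.png

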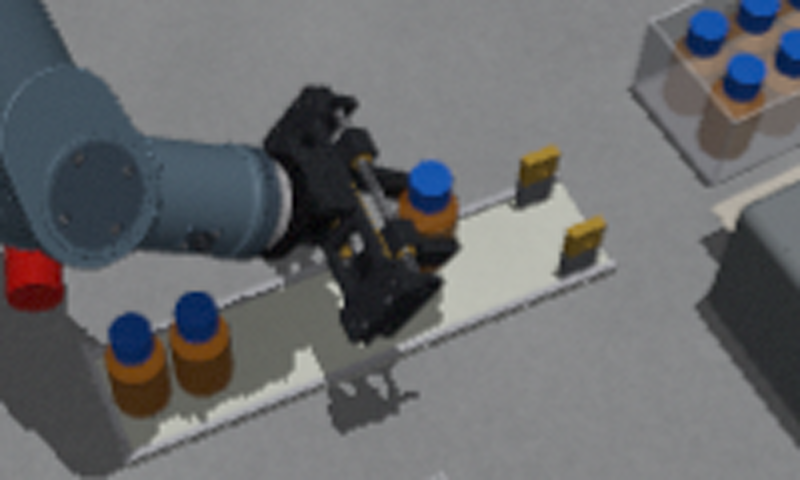

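View pics/w6.png

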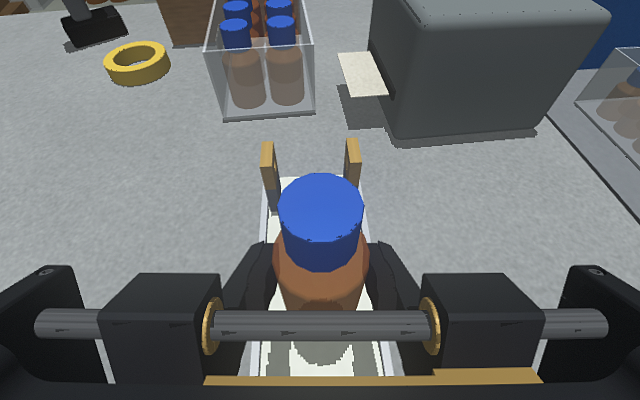

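```bash
python3 - <<'E'
from mv import *
s=st()
R0=R.from_rotvec(s['eef_rot']).as_matrix()
for w in((1,15,0),(1,15,-56),(1,15,-59),(1,15,-62),(1,15,-65)): print(w,(R0.T@np.array(w,float)).round(1))
# verticality: bottle axis in tool: at grasp tool x,z
Rg=R.from_rotvec([1.998,1.765,-.631]).as_matrix(); b=np.array([.12,.993,0]);b/=np.linalg.norm(b); print('bottle axis now',(R0@Rg.T@b).round(3))
E
```

```text
t 7.5 q [ 0.39  0.9  -0.33  1.71 -0.97  0.89  0.8 ] p [635.1 131.  102. ] F [ 0.   0.5 -1.5] gap 45.5
tool x [0.074 0.572 0.817] y [ 0.992 -0.125 -0.002] z [ 0.101  0.811 -0.577]
(1, 15, 0) [ 8.7 -0.9 12.3]
(1, 15, -56) [-37.1  -0.8  44.6]
(1, 15, -59) [-39.5  -0.8  46.3]
(1, 15, -62) [-42.   -0.8  48. ]
(1, 15, -65) [-44.4  -0.8  49.8]
bottle axis now [-0.001  0.003  1.   ]
```

Emit:
arm_command(rows=[[[0,0,0,5,0,8,1],[0,0,0,0,-1,17,1],[0,0,0,-8,-1,24,1],[0,0,0,-16,-1,30,1],[0,0,0,-24,-1,36,1],[0,0,0,-31,-1,40,1],[0,0,0,-36,-1,44,1],[0,0,0,-37,-1,44.6,1]]])

```text
clock: 8.3
position: [636.2, 147.3, 46.6]
eef_rot: [-1.762, -1.556, -0.913]
wrist_force: [-0.3, 0.1, 0.1]
finger_gap: 45.5
```

```bash
python3 - <<'E'
from mv import *
s=st();c=cap('scene');crop(c,240,440,140,260,4,'s7');s=st()
E
```

```text
t 8.3 q [ 0.37  1.   -0.35  1.7  -1.    0.82  0.87] p [636.2 147.3  46.6] F [-0.3  0.1  0.1] gap 45.5
tool x [0.072 0.572 0.817] y [ 0.992 -0.124 -0.001] z [ 0.101  0.811 -0.576]
t 8.35 q [ 0.37  1.   -0.35  1.7  -1.    0.82  0.87] p [636.4 147.5  47.1] F [ 0.  -0.3 -0.9] gap 45.7
tool x [0.071 0.571 0.818] y [ 0.992 -0.124 -0.   ] z [ 0.101  0.811 -0.576]
```

View pics/s7.png

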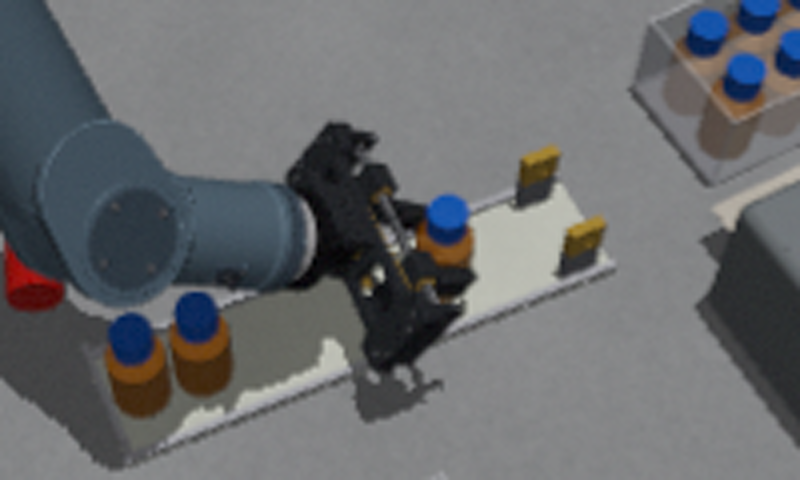

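Emit:
arm_command(rows=[[[0,0,0,-1.6,0,1.2,1],[0,0,0,-3.3,0,2.3,1],[0,0,0,-4.1,0,2.9,1],[0,0,0,-4.5,0,3.2,1],[0,0,0,-4.9,0,3.5,1],[0,0,0,-4.9,0,3.5,1],[0,0,0,-4.9,0,3.5,1],[0,0,0,-4.9,0,3.5,1]]])

```text
clock: 9.15
position: [636.6, 147.6, 41.8]
eef_rot: [-1.762, -1.557, -0.914]
wrist_force: [0.7, -0.9, -2.4]
finger_gap: 45.5
```

```bash
python3 - <<'E'
from mv import *
s=st()
E
```

```text
t 9.15 q [ 0.37  1.01 -0.35  1.69 -1.    0.82  0.88] p [636.6 147.6  41.8] F [ 0.7 -0.9 -2.4] gap 45.5
tool x [0.07  0.572 0.817] y [ 0.992 -0.123  0.001] z [ 0.101  0.811 -0.576]
```

Emit:
arm_command(rows=[[[0,0,0,-0.6,0,0.4,1],[0,0,0,-0.6,0,0.4,1],[0,0,0,-0.8,0,0.6,1],[0,0,0,-0.8,0,0.6,1],[0,0,0,-1.2,0,0.9,1],[0,0,0,-1.2,0,0.9,1],[0,0,0,-1.2,0,0.9,1],[0,0,0,-1.2,0,0.9,1]]])

```text
clock: 9.95
position: [636.7, 147.7, 41.1]
eef_rot: [-1.76, -1.556, -0.915]
wrist_force: [-1.8, -3.1, 6.4]
finger_gap: 45.4
```

```bash
python3 - <<'E'
from mv import *
s=st()
E
```

```text
t 9.95 q [ 0.37  1.01 -0.35  1.69 -1.    0.82  0.88] p [636.7 147.7  41.1] F [-1.8 -3.1  6.4] gap 45.4
tool x [0.07  0.571 0.818] y [ 0.992 -0.123  0.001] z [ 0.101  0.812 -0.575]
```

Contact with the floor is confirmed by an upward force of 6 N. I'm releasing it.

Emit:
arm_command(rows=[[[0,0,0,0.4,0,-0.3,1],[0,0,0,0.4,0,-0.3,0.6],[0,0,0,0.4,0,-0.3,0],[0,0,0,0.4,0,-0.3,-0.5],[0,0,0,0.4,0,-0.3,-1],[0,0,0,0.4,0,-0.3,-1],[0,0,0,0.4,0,-0.3,-1],[0,0,0,0.4,0,-0.3,-1]]])

```text
clock: 10.75
position: [636.5, 147.7, 40.6]
eef_rot: [-1.762, -1.557, -0.914]
wrist_force: [-0.7, -0.0, 0.1]
finger_gap: 83.3
```

```bash
python3 - <<'E'
from mv import *
s=st();cap('wrist','w8')
E
```

```text
t 10.75 q [ 0.37  1.01 -0.35  1.69 -1.    0.82  0.88] p [636.5 147.7  40.6] F [-0.7 -0.   0.1] gap 83.3
tool x [0.071 0.572 0.817] y [ 0.992 -0.123  0.   ] z [ 0.101  0.811 -0.576]
```

View pics/w8.png

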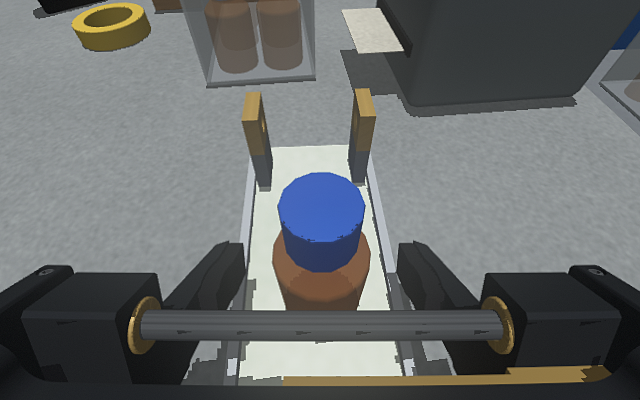

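Emit:
arm_command(rows=[[[0,0,0,1,0,-8,-1],[0,0,0,4,0,-20,-1],[0,0,0,10,1,-40,-1],[0,0,0,18,1,-62,-1],[0,0,0,26,2,-84,-1],[0,0,0,33,2,-106,-1],[0,0,0,39,2,-120,-1],[0,0,0,40,2,-124,-1]]])

```text
clock: 11.6
position: [629.8, 67.9, 146.6]
eef_rot: [-1.764, -1.558, -0.917]
wrist_force: [0.4, 0.4, 0.4]
finger_gap: 88.4
```

```bash
python3 - <<'E'
from mv import *
s=st();c=cap('scene','x');crop(c,240,440,140,260,4,'s9');cap('wrist','w9')
s=st()
delta((560,150,270),Rt(-4.2,0),False,s)
E
```

```text
t 11.6 q [ 0.45  0.83 -0.29  1.69 -0.91  1.02  0.77] p [629.8  67.9 146.6] F [0.4 0.4 0.4] gap 88.4
tool x [0.069 0.573 0.817] y [ 0.992 -0.125  0.003] z [ 0.104  0.81  -0.577]
t 11.7 q [ 0.45  0.83 -0.29  1.69 -0.91  1.01  0.77] p [629.   69.3 145.2] F [-0.1  0.5 -0.4] gap 88.0
tool x [0.07  0.572 0.817] y [ 0.992 -0.124  0.001] z [ 0.102  0.811 -0.576]
turn [ 0.026 -0.956 -0.046] shift [143.3 -78.3 -13.5] rows 6.4
```

View pics/s9.png

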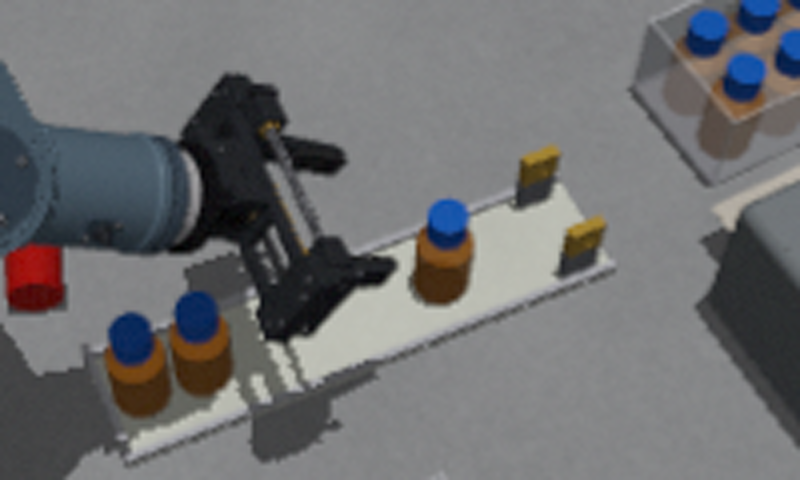

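View pics/w9.png

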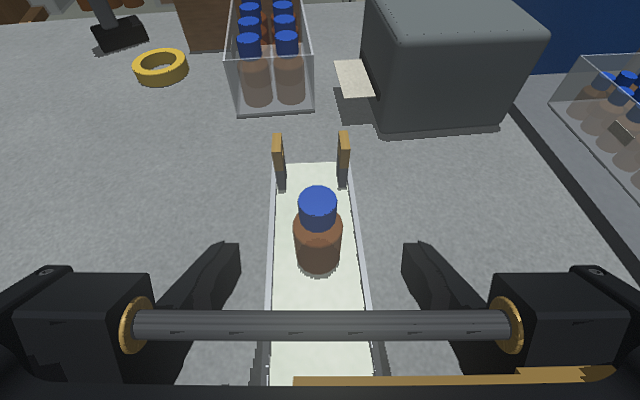

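The bottle stands upright and free at (442,250) in the crop, and the neighbours are unmoved. Next is a close look at the gate.

Emit:
arm_command(rows=[[[0,-0.08,0,20,-8,-10,-1],[0,-0.2,0,45,-18,-20,-1],[0,-0.33,-0.01,70,-28,-25,-1],[0.01,-0.47,-0.02,95,-40,-25,-1],[0.02,-0.61,-0.03,115,-52,-22,-1],[0.02,-0.75,-0.04,130,-64,-18,-1],[0.026,-0.88,-0.046,140,-74,-14,-1],[0.026,-0.956,-0.046,143,-78,-13,-1]]])

```text
clock: 12.5
position: [558.9, 155.6, 269.8]
eef_rot: [2.292, 2.147, -0.002]
wrist_force: [-0.3, 0.8, -0.3]
finger_gap: 87.9
```

```bash
python3 - <<'E'
from mv import *
cap('wrist');cap('wrist');s=st();c=cap('wrist','w10');c=cap('top','t10')
E
```

```text
t 12.6 q [-0.38  0.39  0.05  1.7  -0.02  1.06 -0.39] p [558.6 156.1 268.5] F [0.8 0.6 0.2] gap 88.2
tool x [0.063 0.998 0.001] y [ 0.998 -0.063 -0.003] z [-0.003  0.002 -1.   ]
```

View pics/w10.png

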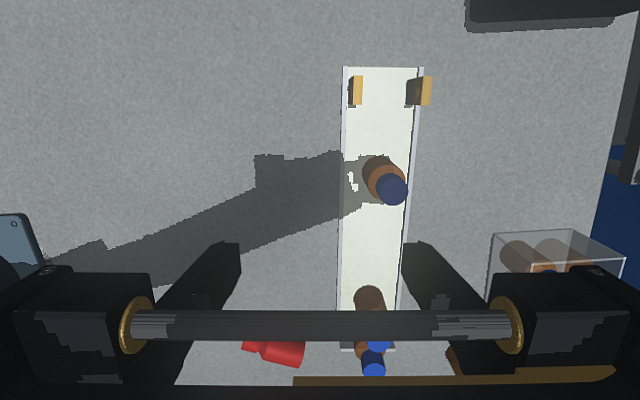

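```bash
python3 - <<'E'
from mv import *
s=st();c=cap('wrist');crop(c,330,445,55,135,6.9,'w10c')
hsv=cv2.cvtColor(c['color'],cv2.COLOR_RGB2HSV)
m=cv2.inRange(hsv,(12,80,140),(30,255,255)); m[:, :330]=0;m[:,445:]=0;m[135:]=0
n,l,stt,ce=cv2.connectedComponentsWithStats(m)
for i in range(1,n):
  if stt[i,4]>20:
    print(stt[i],ce[i]); ct=cv2.findContours((l==i).astype(np.uint8),0,2)[0][0]; b=cv2.boxPoints(cv2.minAreaRect(ct)); 
    for p in b: print('  ',p.round(1),onz(c,*p,71).round(1))
    print('  centre',onz(c,*ce[i],71).round(1))
E
```

```text
t 12.7 q [-0.38  0.39  0.05  1.7  -0.03  1.06 -0.39] p [559.6 150.7 268. ] F [0.  0.4 0.1] gap 88.0
tool x [0.071 0.997 0.002] y [ 0.997 -0.071 -0.003] z [-0.003  0.002 -1.   ]
[351  70  10  29 267] [355.65168539  84.07865169]
   [351.  70.] [598.5 259.8  71. ]
   [360.  70.] [607.9 259.1  71. ]
   [360.  98.] [607. 231.  71.]
   [351.  98.] [597.3 231.7  71. ]
  centre [602.8 245.5  71. ]
[420  70  11  29 265] [424.86415094  83.96981132]
   [419.   97.9] [670.6 226.8  71. ]
   [421.6  69.2] [672.7 255.5  71. ]
   [430.6  70.1] [682.3 254.1  71. ]
   [428.   98.7] [680.4 225.3  71. ]
  centre [676.6 240.6  71. ]
```

View pics/w10c.png

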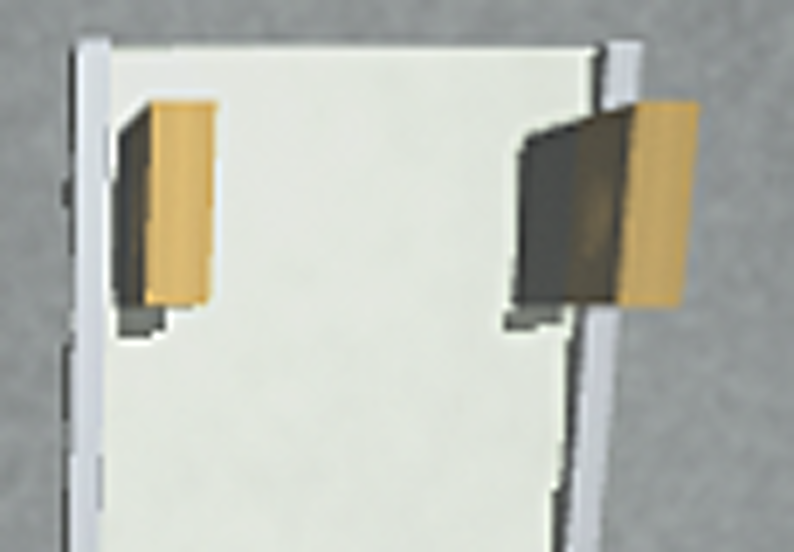

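```bash
python3 - <<'E'
from mv import *
s=st();delta((430,-322,220),Rt(-90),False,s)
E
```

```text
t 12.75 q [-0.38  0.39  0.05  1.7  -0.02  1.06 -0.39] p [560.  149.2 268. ] F [-1.1 -0.7  0. ] gap 88.0
tool x [0.074 0.997 0.001] y [ 0.997 -0.074 -0.003] z [-0.003  0.001 -1.   ]
turn [-3.000e-03  1.000e-03  1.497e+00] shift [-479.6  -94.6   47.8] rows 10.0
```

Emit:
arm_command(rows=[[[0,0,0.1,-30,-6,2,-1],[0,0,0.22,-65,-13,5,-1],[0,0,0.35,-105,-21,9,-1],[0,0,0.48,-150,-30,13,-1],[0,0,0.61,-195,-39,18,-1],[0,0,0.74,-240,-47,23,-1],[0,0,0.87,-285,-56,28,-1],[0,0,1.0,-330,-65,33,-1]]])

```text
clock: 13.55
position: [469.4, -177.6, 235.5]
eef_rot: [-3.047, -0.759, 0.001]
wrist_force: [0.7, 0.4, -0.5]
finger_gap: 88.6
```

```bash
python3 - <<'E'
from mv import *
s=st();delta((430,-322,220),Rt(-90),False,s)
E
```

```text
t 13.55 q [-0.04  0.3   0.37  1.94 -0.14  0.92 -0.68] p [ 469.4 -177.6  235.5] F [ 0.7  0.4 -0.5] gap 88.6
tool x [0.883 0.469 0.   ] y [ 0.469 -0.883 -0.002] z [-0.001  0.002 -1.   ]
turn [-0.002  0.     0.488] shift [-102.5  109.    15.3] rows 3.3
```

Emit:
arm_command(rows=[[[0,0,0.1,-25,27,4,-1],[0,0,0.2,-50,54,8,-1],[0,0,0.3,-70,75,11,-1],[0,0,0.4,-88,93,13,-1],[0,0,0.46,-98,104,15,-1],[0,0,0.488,-102,109,15,-1],[0,0,0.488,-102,109,15,-1],[0,0,0.488,-102,109,15,-1]]])

```text
clock: 14.35
position: [434.2, -317.3, 220.7]
eef_rot: [-3.14, -0.019, 0.002]
wrist_force: [1.1, 0.2, 1.0]
finger_gap: 88.1
```

```bash
python3 - <<'E'
from mv import *
cap('wrist');s=st();c=cap('wrist','w11');t=cap('top','t11')
E
```

```text
t 14.4 q [ 0.15  0.4   0.51  1.88 -0.24  0.93 -0.79] p [ 434.4 -317.1  220.8] F [0.3 1.3 0. ] gap 88.3
tool x [ 1.     0.013 -0.001] y [ 0.013 -1.    -0.002] z [-0.001  0.002 -1.   ]
```

View pics/w11.png

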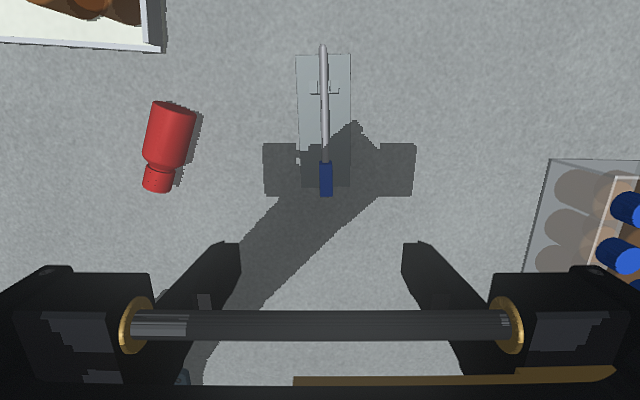

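The blue grip is at (326,163–197) and the steel rod runs up to its tip at (322,45). It lies almost along the tool's x.

```bash
python3 - <<'E'
from mv import *
s=st();c=cap('wrist');hsv=cv2.cvtColor(c['color'],cv2.COLOR_RGB2HSV)
m=cv2.inRange(hsv,(108,120,40),(125,255,255));m[:,:300]=0;m[:,345:]=0;m[210:]=0;m[:150]=0
ys,xs=np.nonzero(m);print(xs.min(),xs.max(),ys.min(),ys.max())
for z in (57,45):
  print(z,'front',onz(c,xs[ys<ys.min()+4].mean(),ys.min()-.5,z).round(1),'back',onz(c,xs[ys>ys.max()-4].mean(),ys.max()+.5,z).round(1),'c',onz(c,xs.mean(),ys.mean(),z).round(1))
crop(c,295,355,35,205,3.5,'w11c')
# rod: bright steel columns
for y in (50,60,70,80,110,125,140,155):
  r=c['color'][y,308:342].astype(int).sum(1); print(y,r.tolist())
E
```

```text
t 14.5 q [ 0.15  0.4   0.51  1.88 -0.24  0.93 -0.79] p [ 434.4 -317.2  220.9] F [-1.1 -0.5  0.2] gap 88.2
tool x [ 1.     0.013 -0.001] y [ 0.013 -1.    -0.001] z [-0.001  0.001 -1.   ]
319 332 161 196
57 front [ 455.5 -321.4   57. ] back [ 416.3 -322.6   57. ] c [ 436.  -321.9   57. ]
45 front [ 453.2 -321.6   45. ] back [ 412.4 -322.8   45. ] c [ 432.9 -322.1   45. ]
50 [501, 502, 491, 490, 491, 482, 467, 459, 468, 491, 346, 340, 417, 490, 594, 547, 471, 399, 333, 470, 483, 483, 475, 478, 475, 470, 475, 478, 466, 448, 452, 462, 464, 460]
60 [484, 484, 485, 484, 485, 483, 484, 486, 485, 495, 420, 343, 399, 471, 568, 559, 480, 418, 360, 221, 488, 492, 485, 483, 478, 482, 479, 481, 480, 479, 479, 481, 478, 483]
70 [481, 484, 480, 482, 480, 481, 479, 483, 480, 483, 499, 328, 380, 454, 547, 577, 495, 432, 389, 240, 209, 487, 489, 479, 480, 478, 478, 477, 475, 474, 475, 474, 474, 474]
80 [478, 482, 484, 481, 484, 481, 485, 487, 494, 442, 498, 328, 363, 440, 527, 591, 509, 446, 378, 260, 323, 367, 489, 489, 485, 486, 484, 482, 483, 487, 475, 473, 473, 473]
110 [467, 467, 467, 470, 470, 467, 468, 469, 466, 470, 473, 480, 348, 397, 474, 541, 548, 480, 418, 332, 215, 179, 457, 474, 466, 463, 460, 462, 463, 462, 461, 463, 463, 463]
125 [462, 462, 463, 461, 463, 460, 462, 459, 460, 461, 466, 474, 324, 366, 445, 525, 569, 499, 438, 385, 232, 191, 464, 468, 456, 460, 457, 455, 456, 456, 453, 456, 453, 455]
140 [455, 457, 455, 456, 456, 456, 456, 455, 456, 456, 453, 458, 459, 357, 412, 500, 548, 510, 452, 384, 250, 222, 230, 231, 230, 231, 230, 229, 230, 230, 227, 231, 231, 230]
155 [227, 225, 224, 227, 227, 227, 225, 225, 229, 224, 222, 222, 225, 213, 235, 258, 259, 258, 250, 241, 220, 222, 224, 222, 223, 221, 221, 221, 222, 221, 222, 224, 221, 220]
```

View pics/w11c.png

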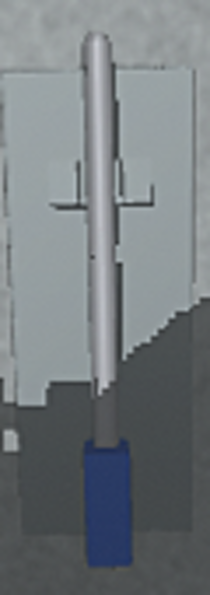

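```bash
python3 - <<'E'
from mv import *
s=st();c=cap('wrist')
a=onz(c,322.1,50,45);b=onz(c,324.2,140,45);t=onz(c,321.8,43.5,45)
print(a,b,t,np.degrees(np.arctan2(a[1]-b[1],a[0]-b[0])))
yaw=np.degrees(np.arctan2(a[1]-b[1],a[0]-b[0]))-90
Rm=Rt(yaw)
for g in ((434,-321.8,110),(434,-321.8,42)): delta(g,Rm,True)
E
```

```text
t 14.55 q [ 0.15  0.4   0.51  1.88 -0.24  0.93 -0.79] p [ 434.4 -317.4  221. ] F [ 0.4  0.3 -0.7] gap 88.1
tool x [ 1.     0.012 -0.001] y [ 0.012 -1.    -0.001] z [-0.001  0.001 -1.   ]
[ 561.55375047 -317.0990193    45.        ] [ 474.95998541 -320.47945637   45.        ] [ 567.29269209 -316.73284941   45.        ] 2.2355706256964023
turn [-0.001  0.001 -0.027] shift [ -0.2   4.4 129.7] rows 2.6
turn [-0.001  0.001 -0.027] shift [-1.000e-01  4.500e+00  1.977e+02] rows 4.0
```

Emit:
arm_command(rows=[[[0,0,-0.027,1,2,30,-1],[0,0,-0.027,2,4.5,70,-1],[0,0,-0.027,3,4.5,105,-1],[0,0,-0.027,3,4.5,130,-1],[0,0,-0.027,3,4.5,140,-1],[0,0,-0.027,3,4.5,145,-1],[0,0,-0.027,3,4.5,145,-1],[0,0,-0.027,3,4.5,145,-1]]])

```text
clock: 15.4
position: [437.5, -323.2, 77.1]
eef_rot: [3.141, 0.058, 0.001]
wrist_force: [-1.2, -0.7, -0.7]
finger_gap: 88.0
```

```bash
python3 - <<'E'
from mv import *
s=st();c=cap('wrist','w12');
a=(567.3,-316.7,45);u=np.array([np.cos(np.radians(2.24)),np.sin(np.radians(2.24)),0]); Rm=Rt(-87.76)
delta((437,-322,45),Rm,True)
print([proj(c,p).round(1) for p in (a,(475,-320.5,45))])
E
```

```text
t 15.4 q [ 0.25  0.63  0.39  1.94 -0.38  0.64 -0.64] p [ 437.5 -323.2   77.1] F [-1.2 -0.7 -0.7] gap 88.0
tool x [0.999 0.037 0.001] y [ 0.037 -0.999  0.   ] z [ 0.001 -0.    -1.   ]
turn [ 0.    -0.001 -0.002] shift [-0.5 -1.2 50.8] rows 1.0
[array([317. ,   1.6]), array([318.2, 175.9])]
```

View pics/w12.png

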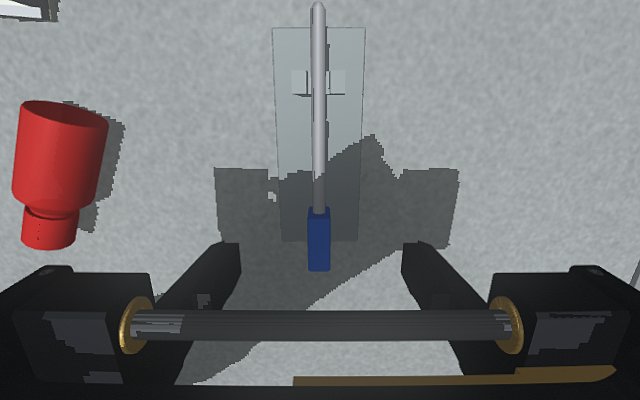

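Emit:
arm_command(rows=[[[0,0,-0.002,0,-1,15,-1],[0,0,-0.002,-0.5,-1.2,28,-1],[0,0,-0.002,-0.5,-1.2,38,-1],[0,0,-0.002,-0.5,-1.2,45,-1],[0,0,-0.002,-0.5,-1.2,49,-1],[0,0,-0.002,-0.5,-1.2,51,-1],[0,0,-0.002,-0.5,-1.2,51,-1],[0,0,-0.002,-0.5,-1.2,51,-1]]])

```text
clock: 16.25
position: [436.3, -321.7, 25.2]
eef_rot: [-3.14, -0.061, 0.001]
wrist_force: [-0.5, -0.0, 0.3]
finger_gap: 88.2
```

```bash
python3 - <<'E'
from mv import *
s=st();c=cap('wrist','w13')
delta((437,-322,45),Rt(-87.76),True)
E
```

```text
t 16.25 q [ 0.3   0.71  0.34  1.95 -0.43  0.55 -0.6 ] p [ 436.3 -321.7   25.2] F [-0.5 -0.   0.3] gap 88.2
tool x [ 0.999  0.039 -0.001] y [ 0.039 -0.999 -0.001] z [-0.001  0.001 -1.   ]
turn [-0.001  0.001 -0.   ] shift [ 0.7  0.4 -1.1] rows 0.0
```

View pics/w13.png

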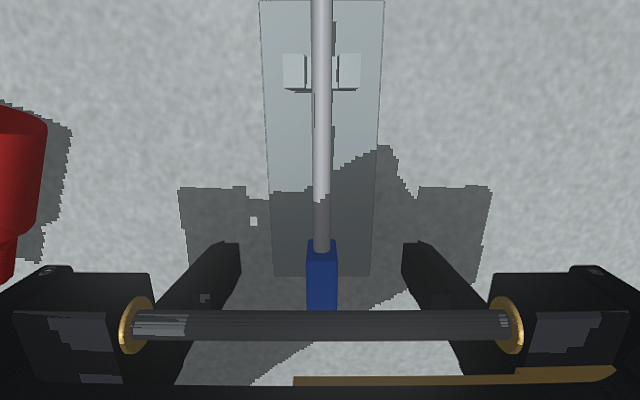

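The grip is centred between the jaws, at (321,275) against finger tips at 240 and 402. I'm closing firmly.

Emit:
arm_command(rows=[[[0,0,0,0,0,0,0],[0,0,0,0,0,0,1],[0,0,0,0,0,0,1],[0,0,0,0,0,0,1],[0,0,0,0,0,0,1],[0,0,0,0,0,0,1],[0,0,0,0,0,0,1],[0,0,0,0,0,0,1]]], grip_force=50)

```text
clock: 17.1
position: [436.1, -321.5, 24.9]
eef_rot: [-3.14, -0.061, 0.002]
wrist_force: [0.6, -0.2, -0.2]
finger_gap: 26.0
```

Emit:
arm_command(rows=[[[0,0,0,0,0,0,1],[0,0,0,0,0,0,1],[0,0,0,0,0,0,1],[0,0,0,0,0,-5,1],[0,0,0,0,0,-12,1],[0,0,0,0,0,-20,1],[0,0,0,0,0,-30,1],[0,0,0,0,0,-40,1]]])

```text
clock: 17.9
position: [436.2, -321.6, 66.0]
eef_rot: [-3.14, -0.061, 0.001]
wrist_force: [0.7, -0.6, -1.4]
finger_gap: 13.1
```

```bash
python3 - <<'E'
from mv import *
s=st();c=cap('wrist','w14')
E
```

```text
t 17.9 q [ 0.26  0.64  0.38  1.95 -0.39  0.62 -0.63] p [ 436.2 -321.6   66. ] F [ 0.7 -0.6 -1.4] gap 13.1
tool x [ 0.999  0.039 -0.001] y [ 0.039 -0.999 -0.001] z [-0.001  0.001 -1.   ]
```

View pics/w14.png

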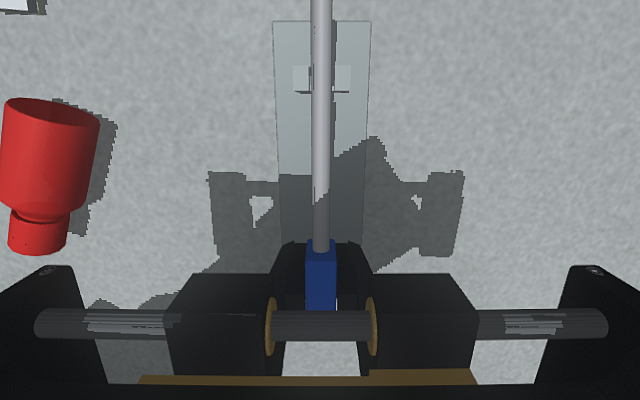

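```bash
python3 - <<'E'
from mv import *
s=st()
delta((436,-200,150),Rt(-89),False,s)
delta((430,0,160),Rt(-91),False,s)
delta((430,256.9,150),Rt(-93.8),False,s)
E
```

```text
t 17.95 q [ 0.26  0.64  0.38  1.95 -0.39  0.62 -0.63] p [ 437.  -322.2   67.4] F [ 0.3 -1.5 -0.1] gap 13.3
tool x [0.999 0.039 0.001] y [ 0.039 -0.999  0.001] z [ 0.001 -0.    -1.   ]
turn [ 0.001 -0.001  0.021] shift [   3.8 -122.1  -82.7] rows 3.0
turn [ 0.    -0.001  0.056] shift [   5.6 -322.2  -92.8] rows 6.7
turn [ 0.    -0.001  0.105] shift [  15.6 -578.9  -82.9] rows 11.7
```

Emit:
arm_command(rows=[[[0,0,0,0,0,-25,1],[0,0,0,0,-5,-55,1],[0,0,0.01,2,-25,-75,1],[0,0,0.02,3,-60,-85,1],[0,0,0.03,4,-105,-90,1],[0,0,0.04,5,-150,-92,1],[0,0,0.05,5,-195,-93,1],[0,0,0.056,6,-240,-93,1]]])

```text
clock: 18.75
position: [432.7, -79.8, 158.7]
eef_rot: [-3.14, 0.028, 0.0]
wrist_force: [0.8, 1.3, -1.3]
finger_gap: 13.6
```

```bash
python3 - <<'E'
from mv import *
s=st()
delta((430,256.9,150),Rt(-93.8),False,s)
E
```

```text
t 18.75 q [-0.33  0.33  0.49  2.16 -0.24  0.7  -1.27] p [432.7 -79.8 158.7] F [ 0.8  1.3 -1.3] gap 13.6
tool x [ 1.    -0.018 -0.   ] y [-0.018 -1.    -0.001] z [-0.     0.001 -1.   ]
turn [-0.001  0.     0.049] shift [  -8.6 -336.6    9.1] rows 6.7
```

Emit:
arm_command(rows=[[[0,0,0.01,-1,-45,1,1],[0,0,0.015,-2,-90,2,1],[0,0,0.02,-3,-135,4,1],[0,0,0.03,-4,-180,5,1],[0,0,0.035,-5,-225,6,1],[0,0,0.04,-6,-270,7,1],[0,0,0.045,-8,-310,8,1],[0,0,0.049,-9,-330,9,1]]])

```text
clock: 19.55
position: [428.8, 252.9, 149.7]
eef_rot: [-3.137, 0.097, 0.001]
wrist_force: [0.8, -0.6, -0.3]
finger_gap: 13.5
```

```bash
python3 - <<'E'
from mv import *
cap('wrist');cap('wrist');cap('wrist');s=st();c=cap('wrist','w15');c=cap('scene');crop(c,300,420,120,220,6.5,'s15')
delta((430,256.9,150),Rt(-93.8),False)
E
```

```text
t 19.7 q [-0.94  0.43  0.4   2.03 -0.25  0.73 -2.02] p [429.1 249.6 149.5] F [ 0.2 -0.  -1.5] gap 13.6
tool x [ 0.998 -0.063 -0.001] y [-0.063 -0.998 -0.001] z [-0.001  0.001 -1.   ]
turn [-0.     0.001 -0.001] shift [-0.2 -9.7 -0.5] rows 0.2
```

View pics/w15.png

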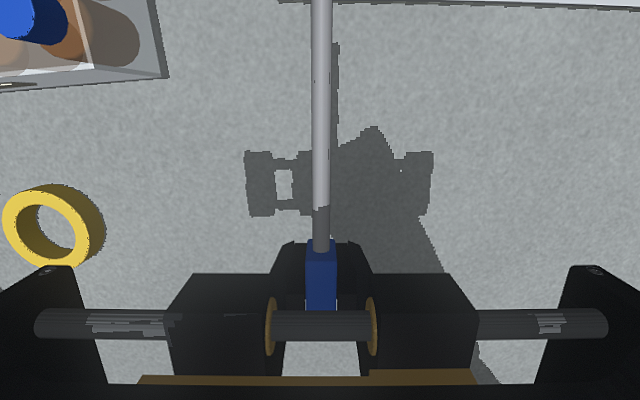

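View pics/s15.png

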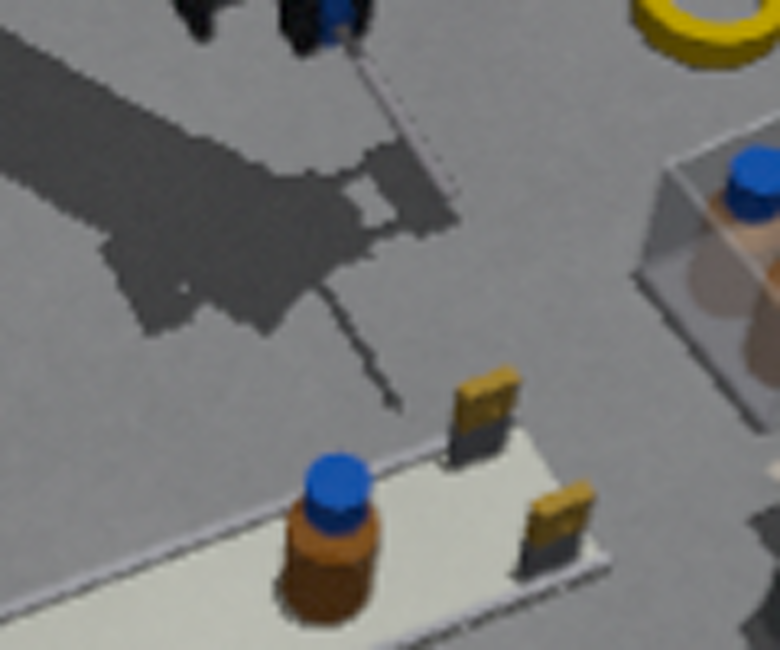

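```bash
python3 - <<'E'
from mv import *
s=st();c=cap('wrist');g=cv2.cvtColor(c['color'],cv2.COLOR_RGB2GRAY).astype(float)
T=c['T_tool_cam']; pts=[]
for y in (4,30,60,90,120,150,180,220):
  seg=g[y,300:345]; print(y,seg.astype(int)[5:36].tolist())
E
```

```text
t 19.8 q [-0.93  0.43  0.4   2.03 -0.25  0.73 -2.02] p [429.5 247.2 149.5] F [ 0.2 -0.6 -0.7] gap 13.2
tool x [ 0.998 -0.067 -0.001] y [-0.067 -0.998 -0.   ] z [-0.001  0.    -1.   ]
4 [75, 77, 80, 79, 81, 71, 92, 114, 125, 132, 142, 147, 152, 159, 165, 172, 177, 171, 165, 158, 152, 149, 144, 136, 128, 119, 110, 79, 178, 76, 77]
30 [156, 157, 157, 156, 158, 140, 100, 110, 126, 135, 144, 150, 155, 162, 166, 174, 176, 169, 165, 158, 153, 150, 145, 141, 79, 121, 91, 128, 157, 154, 152]
60 [157, 160, 163, 164, 164, 164, 102, 110, 128, 137, 144, 152, 155, 161, 169, 173, 176, 170, 164, 156, 152, 151, 143, 134, 126, 121, 85, 90, 92, 90, 88]
90 [153, 154, 156, 157, 159, 164, 109, 114, 126, 138, 145, 153, 157, 164, 170, 172, 174, 168, 162, 156, 152, 150, 142, 132, 123, 114, 81, 88, 92, 91, 92]
120 [159, 159, 159, 160, 160, 163, 122, 112, 125, 139, 146, 153, 160, 167, 171, 172, 172, 166, 160, 155, 151, 148, 139, 129, 120, 95, 83, 90, 92, 92, 90]
150 [154, 154, 154, 155, 153, 155, 132, 111, 125, 137, 145, 155, 161, 168, 169, 170, 170, 165, 156, 153, 148, 144, 135, 124, 118, 83, 85, 86, 86, 86, 87]
180 [87, 88, 86, 86, 85, 83, 77, 95, 124, 137, 146, 155, 161, 165, 167, 167, 169, 162, 156, 150, 147, 141, 133, 79, 102, 79, 86, 88, 86, 85, 86]
220 [154, 152, 151, 151, 151, 156, 164, 101, 74, 78, 83, 83, 85, 86, 86, 86, 85, 84, 83, 81, 81, 79, 77, 75, 66, 79, 82, 81, 81, 83, 82]
```

```bash
python3 - <<'E'
from mv import *
s=st()
delta((500,252.3,150),Rt(-93.8),False)
E
```

```text
t 19.85 q [-0.93  0.43  0.4   2.03 -0.25  0.73 -2.02] p [429.6 246.9 149.5] F [-0.4  0.2 -1. ] gap 13.5
tool x [ 0.998 -0.068 -0.001] y [-0.068 -0.998 -0.   ] z [-0.001  0.    -1.   ]
turn [-0.     0.001 -0.002] shift [ 69.9 -10.2  -0.5] rows 1.4
```

Emit:
arm_command(rows=[[[0,0,-0.002,20,-3,0,1],[0,0,-0.002,45,-7,0,1],[0,0,-0.002,62,-10,0,1],[0,0,-0.002,70,-10,0,1],[0,0,-0.002,70,-10,0,1],[0,0,-0.002,70,-10,0,1],[0,0,-0.002,70,-10,0,1],[0,0,-0.002,70,-10,0,1]]])

```text
clock: 20.65
position: [499.2, 254.0, 149.3]
eef_rot: [-3.139, 0.1, 0.003]
wrist_force: [0.3, -0.2, -0.1]
finger_gap: 13.5
```

```bash
python3 - <<'E'
from mv import *
s=st();c=cap('wrist','w16');crop(c,240,400,0,150,5,'w16c')
E
```

```text
t 20.65 q [-0.85  0.53  0.39  1.87 -0.27  0.8  -1.94] p [499.2 254.  149.3] F [ 0.3 -0.2 -0.1] gap 13.5
tool x [ 0.998 -0.063 -0.002] y [-0.063 -0.998 -0.001] z [-0.002  0.001 -1.   ]
```

View pics/w16c.png

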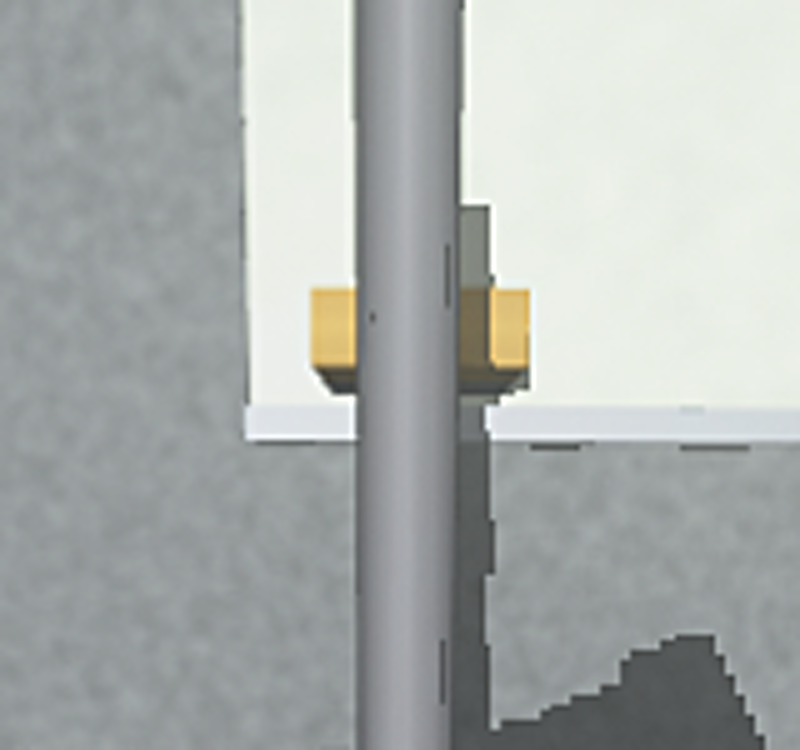

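```bash
python3 - <<'E'
from mv import *
s=st();c=cap('wrist');crop(c,240,400,0,150,5,'w17c')
hsv=cv2.cvtColor(c['color'],cv2.COLOR_RGB2HSV)
m=cv2.inRange(hsv,(12,80,140),(30,255,255));m[120:]=0;m[:,:280]=0;m[:,370:]=0
ys,xs=np.nonzero(m);print(xs.min(),xs.max(),ys.min(),ys.max())
u=(xs.min()+xs.max())/2;v=(ys.min()+ys.max())/2
p=onz(c,u,v,71);print('block',p,[np.linalg.norm(onz(c,xs.min()-.5,v,71)-onz(c,xs.max()+.5,v,71))])
R0=R.from_rotvec(s['eef_rot']).as_matrix();print('tool',R0.T@(p-s['position']))
g=cv2.cvtColor(c['color'],cv2.COLOR_RGB2GRAY).astype(float)
print(g[65,305:340].astype(int).tolist())
zr=s['position'][2]+20.1
for v_,uu in ((65,321.5),):
  q=onz(c,uu,v_,zr);print('rod tool',R0.T@(q-s['position']))
# rail outer edge rows at two columns
for x in (300,345,380,395): print(x,g[75:100,x].astype(int).tolist())
E
```

```text
t 20.7 q [-0.85  0.53  0.39  1.87 -0.27  0.8  -1.94] p [499.3 254.1 149.4] F [-0.9  0.3 -0.7] gap 13.3
tool x [ 0.998 -0.063 -0.002] y [-0.063 -0.998 -0.001] z [-0.002  0.001 -1.   ]
302 345 58 73
block [602.70135271 245.42409567  71.        ] [np.float64(30.12766444353752)]
tool [103.83859754   2.13919454  78.19117648]
[199, 200, 198, 199, 200, 211, 122, 111, 130, 139, 147, 153, 158, 163, 170, 173, 176, 169, 165, 159, 154, 152, 146, 138, 131, 126, 96, 107, 108, 108, 108, 105, 93, 208, 201]
rod tool [ 94.38201614   0.57527375 -20.25716421]
300 [238, 238, 237, 237, 238, 238, 227, 224, 225, 224, 226, 228, 239, 132, 151, 159, 157, 156, 154, 154, 152, 153, 155, 156, 154]
345 [113, 112, 109, 98, 229, 244, 207, 216, 221, 220, 221, 223, 230, 168, 159, 161, 161, 159, 161, 162, 164, 161, 157, 154, 154]
380 [238, 237, 236, 236, 237, 240, 211, 206, 217, 216, 216, 217, 222, 200, 113, 148, 161, 158, 157, 160, 163, 167, 165, 162, 158]
395 [236, 235, 235, 235, 234, 235, 230, 219, 213, 215, 214, 214, 218, 194, 154, 159, 164, 161, 159, 159, 159, 159, 159, 157, 157]
```

```bash
python3 - <<'E'
from mv import *
s=st()
u=np.array([np.cos(np.radians(-4)),np.sin(np.radians(-4)),0])
n=np.array([602.7,245.7,0])
for d,z in((168,150),(168,36)): print(n-d*u);delta(n-d*u+[0,0,z],Rt(-94),False)
E
```

```text
t 20.75 q [-0.85  0.53  0.39  1.87 -0.27  0.8  -1.94] p [499.4 254.1 149.4] F [ 0.2  0.2 -1.9] gap 13.4
tool x [ 0.998 -0.063 -0.002] y [-0.063 -0.998 -0.001] z [-0.002  0.001 -1.   ]
[435.10923956 257.41908759   0.        ]
turn [-0.001  0.002  0.006] shift [-64.4   0.8  -0.5] rows 1.3
[435.10923956 257.41908759   0.        ]
turn [-0.001  0.002  0.006] shift [-64.2   0.9 113.5] rows 2.6
```

Emit:
arm_command(rows=[[[0,0.002,0.006,-25,0,0,1],[0,0.002,0.006,-50,1,0,1],[0,0.002,0.006,-64,1,10,1],[0,0.002,0.006,-64,1,40,1],[0,0.002,0.006,-64,1,75,1],[0,0.002,0.006,-64,1,98,1],[0,0.002,0.006,-64,1,106,1],[0,0.002,0.006,-64,1,106,1]]])

```text
clock: 21.55
position: [435.4, 256.8, 42.8]
eef_rot: [3.139, -0.11, -0.001]
wrist_force: [-0.5, 0.0, -0.8]
finger_gap: 13.3
```

```bash
cat > al.py <<'E'
from mv import *
s=st()
u=np.array([np.cos(np.radians(-4)),np.sin(np.radians(-4)),0])
n=np.array([602.7,245.7,0])
d=(n-s['position'])[:2]@u[:2]; print('tip to near face',round(d-5-131,1),'dz rel 36:',round(s['position'][2]-36,2))
import sys
for dd in map(float,sys.argv[1:]): delta(n-(dd+136)*u+[0,0,36],Rt(-94),False,s)
E
python3 - <<'E'
from mv import *
cap('wrist');cap('wrist');c=cap('scene');crop(c,300,420,120,220,6.5,'s18');c=cap('top');crop(c,220,320,150,230,7,'t18')
E
python3 al.py 25
```

```text
t 21.75 q [-0.86  0.63  0.3   2.04 -0.36  0.52 -1.94] p [436.8 257.7  44.6] F [ 0.5  0.2 -1. ] gap 13.6
tool x [ 0.998 -0.07   0.003] y [-0.07  -0.998 -0.002] z [ 0.003  0.002 -1.   ]
tip to near face 30.4 dz rel 36: 8.62
turn [-0.002 -0.003 -0.   ] shift [5.3 0.4 8.6] rows 0.2
```

View pics/s18.png

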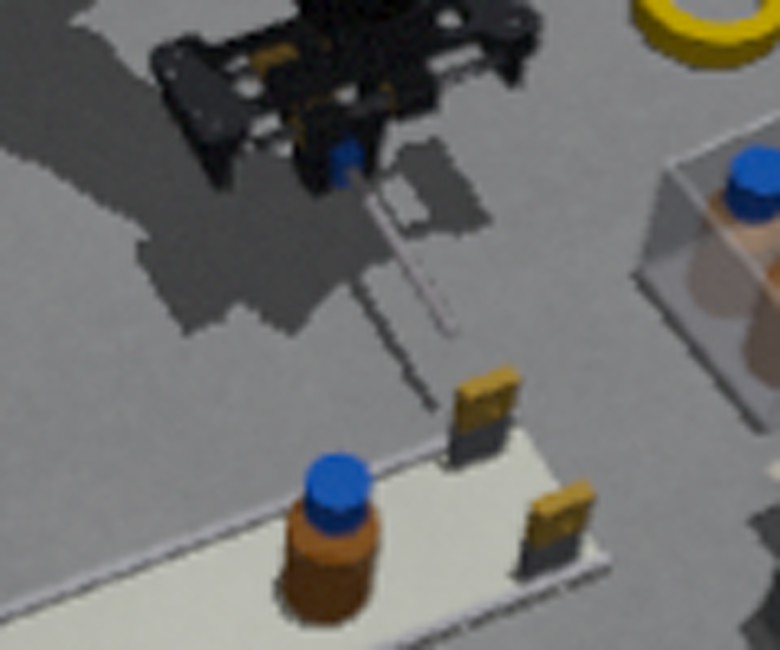

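View pics/t18.png

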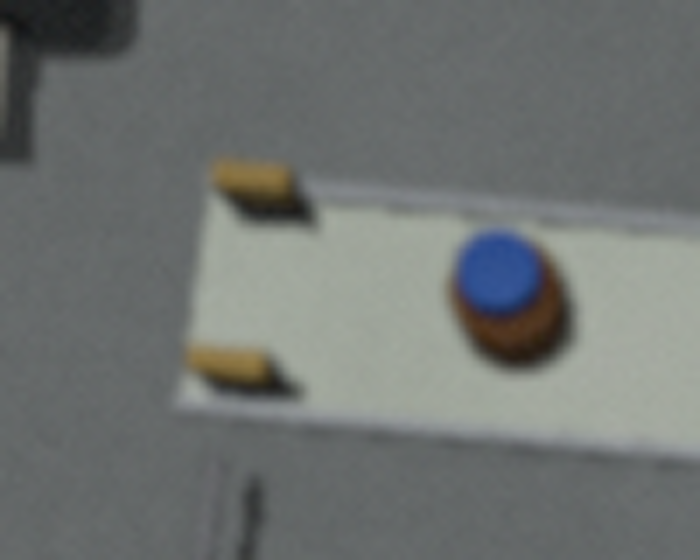

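Emit:
arm_command(rows=[[[-0.002,-0.003,0,2,0.4,4,1],[-0.002,-0.003,0,5,0.4,8.6,1],[-0.002,-0.003,0,10,0.4,8.6,1],[-0.002,-0.003,0,13,0.4,8.6,1],[-0.002,-0.003,0,15,0.4,8.6,1],[-0.002,-0.003,0,15,0.4,8.6,1],[-0.002,-0.003,0,15,0.4,8.6,1],[-0.002,-0.003,0,15,0.4,8.6,1]]])

```text
clock: 22.55
position: [450.6, 255.7, 34.8]
eef_rot: [3.139, -0.109, -0.004]
wrist_force: [0.1, -0.2, -0.3]
finger_gap: 13.2
```

```bash
python3 - <<'E'
from mv import *
cap('wrist');c=cap('scene');crop(c,340,400,150,210,10,'s19')
for z in (0,):
  s=status.get_state(); R0=R.from_rotvec(s['eef_rot']).as_matrix(); tip=s['position']+R0@np.array([130.8,0.3,-20.1]); print('tip',tip.round(1),'scene px',proj(c,tip), 'crop',((proj(c,tip)-[340,150])*10).round())
  b=np.array([597.7,245.75,56.]);print('bore crop',((proj(c,b)-[340,150])*10).round(), 'top corners',[((proj(c,q)-[340,150])*10).round().tolist() for q in ([598.7,260.7,71],[596.7,230.8,71])])
E
python3 al.py 10
```

```text
tip [581.2 246.4  54.6] scene px [371.03205914 176.35692609] crop [310. 264.]
bore crop [336. 299.] top corners [[383.0, 256.0], [300.0, 288.0]]
t 22.65 q [-0.83  0.66  0.29  2.01 -0.36  0.52 -1.92] p [450.7 255.8  34.8] F [-0.8  0.3 -1.2] gap 13.5
tool x [ 0.998 -0.07  -0.002] y [-0.07  -0.998  0.001] z [-0.002 -0.001 -1.   ]
tip to near face 16.4 dz rel 36: -1.19
turn [0.001 0.002 0.   ] shift [ 6.4 -0.6 -1.2] rows 0.1
```

View pics/s19.png

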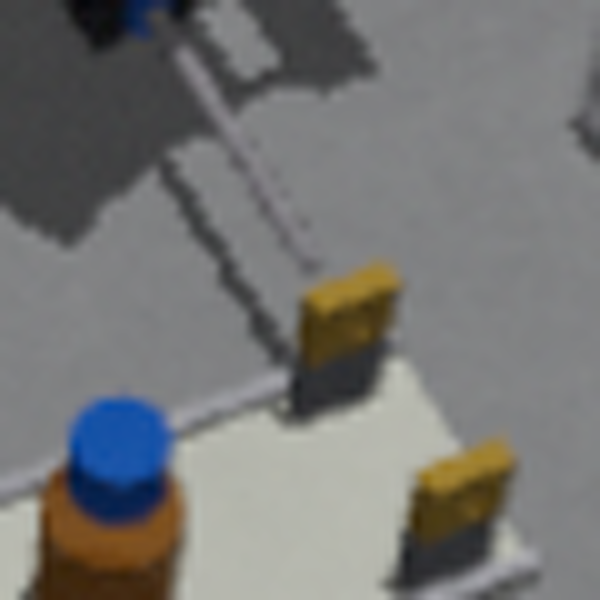

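Emit:
arm_command(rows=[[[0.001,0.002,0,3,-0.6,-1.2,1],[0.001,0.002,0,6,-0.6,-1.2,1],[0.001,0.002,0,9,-0.6,-1.2,1],[0.001,0.002,0,11,-0.6,-1.2,1],[0.001,0.002,0,12,-0.6,-1.2,1],[0.001,0.002,0,13,-0.6,-1.2,1],[0.001,0.002,0,13,-0.6,-1.2,1],[0.001,0.002,0,13,-0.6,-1.2,1]]])

```text
clock: 23.45
position: [463.7, 255.4, 35.9]
eef_rot: [3.139, -0.11, -0.001]
wrist_force: [0.1, 1.2, -0.9]
finger_gap: 13.3
```

```bash
python3 al.py 3 -8
```

```text
t 23.45 q [-0.82  0.67  0.29  1.98 -0.36  0.54 -1.91] p [463.7 255.4  35.9] F [ 0.1  1.2 -0.9] gap 13.3
tool x [ 0.998 -0.07  -0.   ] y [-0.07  -0.998  0.   ] z [-0. -0. -1.]
tip to near face 3.3 dz rel 36: -0.06
turn [ 0.  0. -0.] shift [ 0.3 -0.  -0.1] rows 0.0
turn [ 0.  0. -0.] shift [11.3 -0.  -0.1] rows 0.2
```

Alignment is within 0.1 mm of the target line. I'm easing the tip into the near bushing.

Emit:
arm_command(rows=[[[0,0,0,1.5,0,0,1],[0,0,0,3,0,0,1],[0,0,0,4.5,0,0,1],[0,0,0,6,0,0,1],[0,0,0,7.5,0,0,1],[0,0,0,9,0,0,1],[0,0,0,9,0,0,1],[0,0,0,9,0,0,1]]])

```text
clock: 24.25
position: [472.8, 254.7, 35.9]
eef_rot: [3.139, -0.11, -0.0]
wrist_force: [-0.0, -0.5, -0.8]
finger_gap: 13.3
```

```bash
python3 al.py -16
```

```text
t 24.25 q [-0.8   0.68  0.29  1.96 -0.36  0.55 -1.9 ] p [472.8 254.7  35.9] F [-0.  -0.5 -0.8] gap 13.3
tool x [ 0.998 -0.07  -0.   ] y [-0.07  -0.998  0.   ] z [-0. -0. -1.]
tip to near face -5.8 dz rel 36: -0.05
turn [ 0.  0. -0.] shift [10.2 -0.  -0.1] rows 0.2
```

Emit:
arm_command(rows=[[[0,0,0,2,0,0,1],[0,0,0,5,0,0,1],[0,0,0,9,0,0,1],[0,0,0,14,0,0,1],[0,0,0,19,0,0,1],[0,0,0,24,0,0,1],[0,0,0,28,0,0,1],[0,0,0,30,0,0,1]]])

```text
clock: 25.05
position: [503.3, 252.5, 36.0]
eef_rot: [3.139, -0.11, 0.0]
wrist_force: [-0.3, 0.1, -0.6]
finger_gap: 13.6
```

```bash
python3 al.py -60; python3 - <<'E'
from mv import *
c=cap('scene');crop(c,340,400,150,210,10,'s20');c=cap('wrist','w20')
E
```

```text
t 25.05 q [-0.77  0.71  0.3   1.9  -0.35  0.59 -1.88] p [503.3 252.5  36. ] F [-0.3  0.1 -0.6] gap 13.6
tool x [ 0.998 -0.07   0.   ] y [-0.07  -0.998  0.   ] z [ 0. -0. -1.]
tip to near face -36.4 dz rel 36: -0.03
turn [ 0. -0. -0.] shift [23.6 -0.1 -0. ] rows 0.5
```

View pics/s20.png

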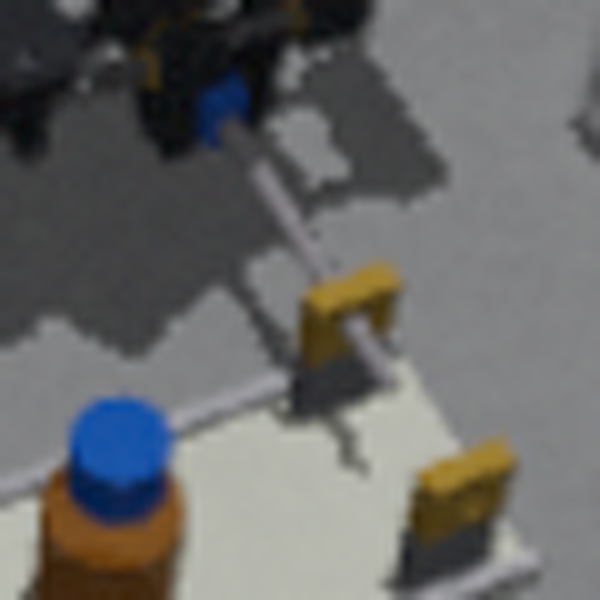

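View pics/w20.png

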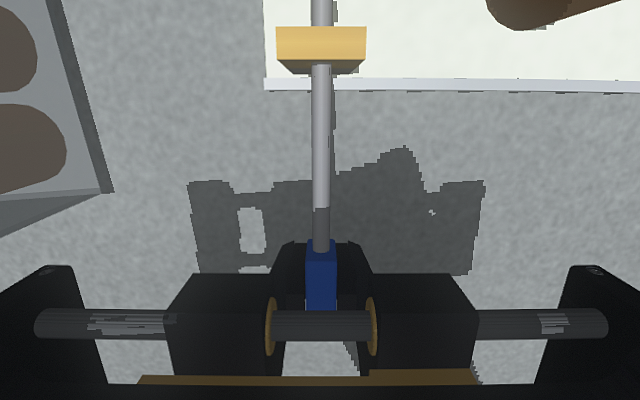

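```bash
python3 - <<'E'
from mv import *
c=cap('wrist');t=cap('top','t21');print([onz(t,*p,z).round() for p in((208,223),(208,178)) for z in (0,100)])
crop(t,90,290,130,270,4,'t21c');s=cap('scene');crop(s,360,490,100,220,6,'s21c')
print([onz(c,112,192,z).round() for z in (0,50,100)])
E
```

```text
[array([546., 381.,   0.]), array([535., 351., 100.]), array([680., 392.,   0.]), array([656., 360., 100.])]
[array([539., 383.,   0.]), array([551., 346.,  50.]), array([564., 308., 100.])]
```

View pics/t21c.png

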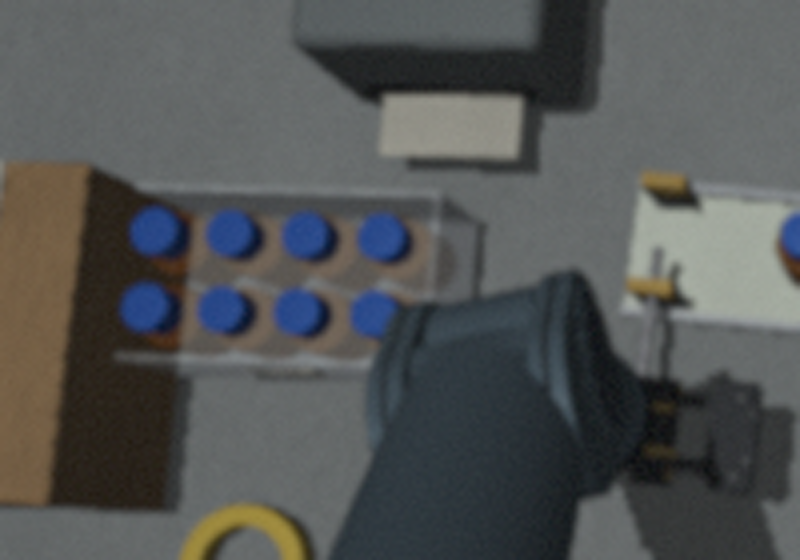

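View pics/s21c.png

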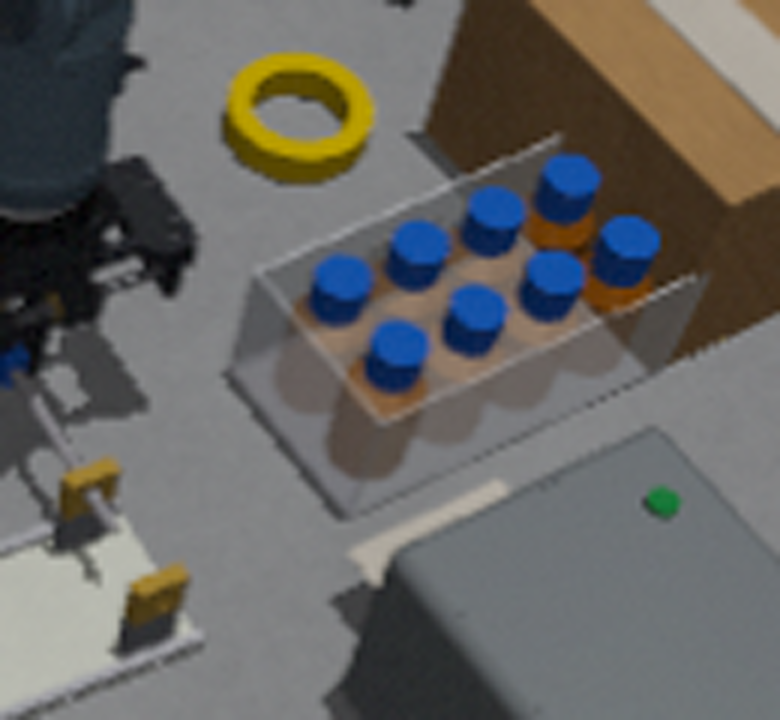

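Emit:
arm_command(rows=[[[0,0,0,4,0,0,1],[0,0,0,10,0,0,1],[0,0,0,17,0,0,1],[0,0,0,24,0,0,1],[0,0,0,29,0,0,1],[0,0,0,32,0,0,1],[0,0,0,33,0,0,1],[0,0,0,33,0,0,1]]])

```text
clock: 26.1
position: [535.7, 250.3, 35.9]
eef_rot: [3.139, -0.11, -0.001]
wrist_force: [0.1, 0.7, -0.6]
finger_gap: 13.0
```

```bash
python3 al.py -80; python3 - <<'E'
from mv import *
c=cap('scene');crop(c,340,400,150,210,10,'s22');c=cap('wrist','w22')
E
```

```text
t 26.1 q [-0.73  0.74  0.3   1.82 -0.35  0.63 -1.86] p [535.7 250.3  35.9] F [ 0.1  0.7 -0.6] gap 13.0
tool x [ 0.998 -0.07  -0.   ] y [-0.07  -0.998  0.   ] z [-0. -0. -1.]
tip to near face -68.8 dz rel 36: -0.12
turn [ 0.  0. -0.] shift [11.2 -0.1 -0.1] rows 0.2
```

View pics/s22.png

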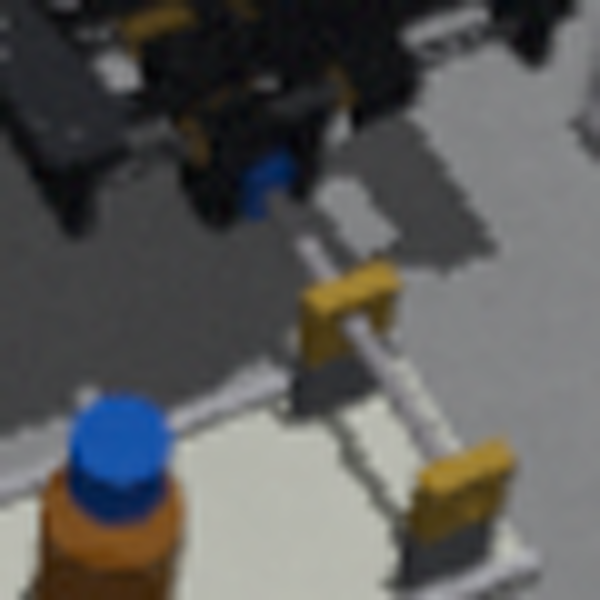

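View pics/w22.png

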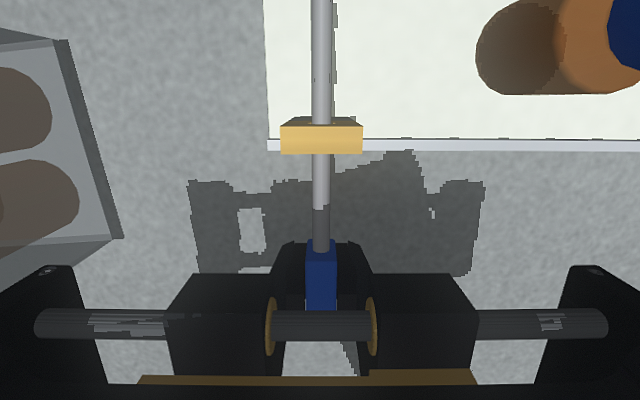

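Emit:
arm_command(rows=[[[0,0,0,2,0,0,1],[0,0,0,4,0,0,1],[0,0,0,6,0,0,1],[0,0,0,8,0,0,1],[0,0,0,10,0,0,1],[0,0,0,12,0,0,1],[0,0,0,12,0,0,1],[0,0,0,12,0,0,1]]])

```text
clock: 27.0
position: [547.6, 249.5, 35.9]
eef_rot: [3.139, -0.11, -0.0]
wrist_force: [-0.6, 0.4, -1.2]
finger_gap: 13.7
```

```bash
python3 al.py -100
```

```text
t 27.0 q [-0.72  0.75  0.3   1.79 -0.35  0.65 -1.86] p [547.6 249.5  35.9] F [-0.6  0.4 -1.2] gap 13.7
tool x [ 0.998 -0.07  -0.   ] y [-0.07  -0.998  0.   ] z [-0. -0. -1.]
tip to near face -80.8 dz rel 36: -0.07
turn [ 0.  0. -0.] shift [19.2 -0.  -0.1] rows 0.4
```

Past the far mouth with no side force. Finishing the stroke.

Emit:
arm_command(rows=[[[0,0,0,3,0,0,1],[0,0,0,7,0,0,1],[0,0,0,11,0,0,1],[0,0,0,15,0,0,1],[0,0,0,17,0,0,1],[0,0,0,18,0,0,1],[0,0,0,18,0,0,1],[0,0,0,18,0,0,1]]])

```text
clock: 27.8
position: [565.4, 248.3, 35.9]
eef_rot: [3.139, -0.11, -0.001]
wrist_force: [0.3, 0.3, -1.3]
finger_gap: 13.3
```

```bash
python3 al.py -100; python3 - <<'E'
from mv import *
c=cap('scene');crop(c,255,405,160,260,5.3,'s23');t=cap('top');crop(t,230,400,150,230,4.7,'t23');cap('wrist','w23')
s=st()
E
```

```text
t 27.8 q [-0.7   0.77  0.3   1.75 -0.34  0.67 -1.85] p [565.4 248.3  35.9] F [ 0.3  0.3 -1.3] gap 13.3
tool x [ 0.998 -0.07  -0.   ] y [-0.07  -0.998  0.   ] z [-0.001 -0.    -1.   ]
tip to near face -98.6 dz rel 36: -0.09
turn [ 0.  0. -0.] shift [ 1.4 -0.  -0.1] rows 0.0
t 27.95 q [-0.7   0.77  0.3   1.75 -0.34  0.67 -1.85] p [565.4 248.3  36. ] F [ 0.9  1.1 -0.1] gap 13.3
tool x [ 0.998 -0.07  -0.   ] y [-0.07  -0.998  0.   ] z [-0. -0. -1.]
```

View pics/s23.png

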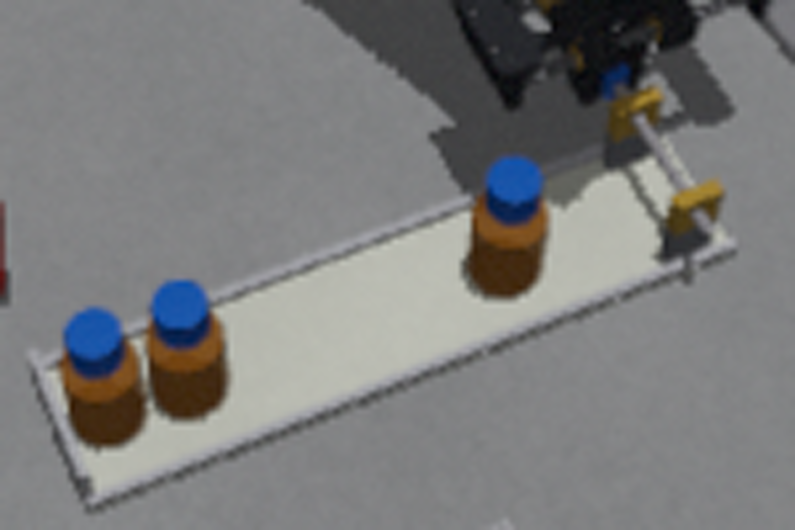

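View pics/t23.png

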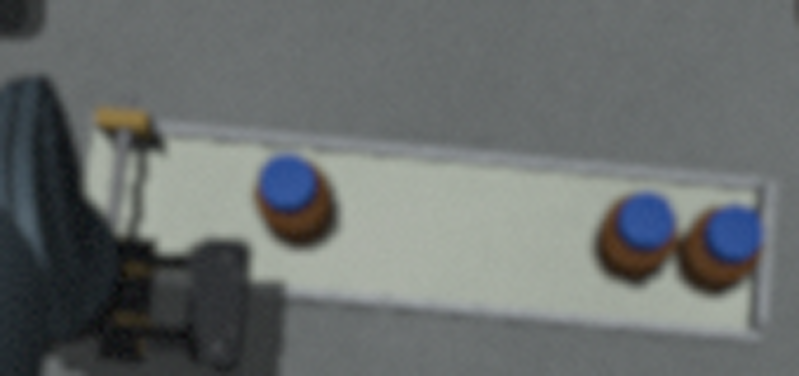

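View pics/w23.png

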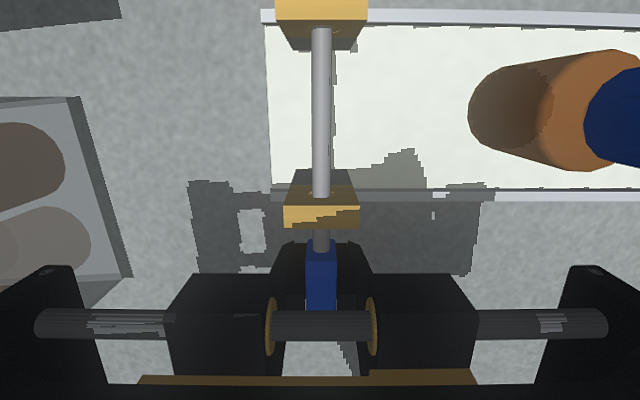

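```bash
python3 - <<'E'
from mv import *
c=cap('scene');crop(c,370,405,180,215,18,'s24')
for d in(0,8,15,20): print(d,((proj(c,np.array([597.7,245.75,56])+(84+d)*np.array([.9976,-.0698,0]))-[370,180])*18).round())
g=cap('wrist');hsv=cv2.cvtColor(g['color'],cv2.COLOR_RGB2HSV);m=cv2.inRange(hsv,(108,120,40),(125,255,255));ys,xs=np.nonzero(m[230:260,300:345]);print('grip front row',ys.min()+230, proj(g,np.array([602.7,245.45,56])-34.2*np.array([.9976,-.0698,0])+18*np.array([.9976,-.0698,0])+[0,0,12]))
E
```

```text
0 [295. 361.]
8 [318. 396.]
15 [337. 428.]
20 [352. 450.]
grip front row 239 [320.80257586 250.70000819]
```

View pics/s24.png

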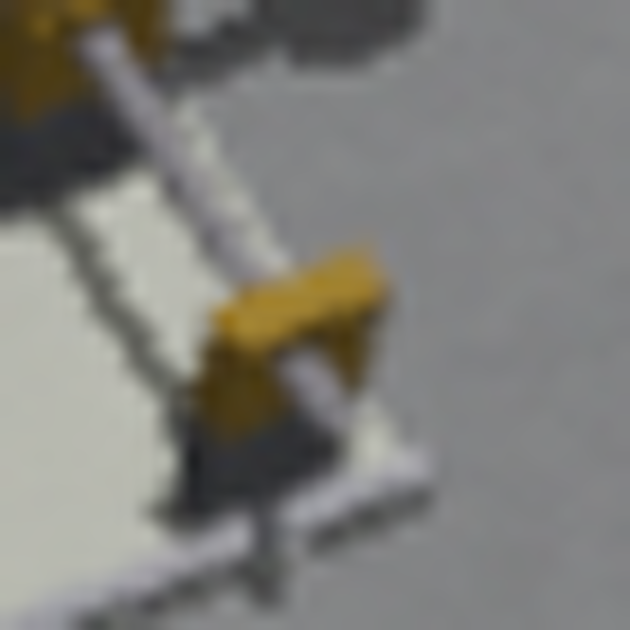

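The tip shows about 15 mm beyond the far bushing, at (345,430) against the bore mouth at (293,365). I'll add 2 mm of margin, let it settle and hand in.

Emit:
arm_command(rows=[[[0,0,0,1,0,0,1],[0,0,0,2,0,0,1],[0,0,0,2,0,0,1],[0,0,0,2,0,0,1],[0,0,0,2,0,0,1],[0,0,0,2,0,0,1],[0,0,0,2,0,0,1],[0,0,0,2,0,0,1]]])

```text
clock: 28.85
position: [567.6, 248.1, 36.0]
eef_rot: [3.139, -0.11, -0.0]
wrist_force: [-0.3, -0.3, -0.4]
finger_gap: 13.3
```

```bash
python3 al.py; python3 - <<'E'
from seg import *
t=cap('top');s=cap('scene')
B=[x[0] for x in blobs(t,'blue',(270,400,180,215))[0]];C=[x[0] for x in blobs(s,'blue',(255,370,180,240))[0]]
B.sort(key=lambda a:-a[0]);C.sort(key=lambda a:a[0]);print(B,C)
for a,b in zip(B,C): print([v.round(1) for v in map(np.array,tri((t,*a),(s,*b)))])
print(manip.job_done())
E
```

```text
t 28.85 q [-0.7   0.78  0.31  1.74 -0.34  0.67 -1.85] p [567.6 248.1  36. ] F [-0.3 -0.3 -0.4] gap 13.3
tool x [ 0.998 -0.07  -0.   ] y [-0.07  -0.998  0.   ] z [-0. -0. -1.]
tip to near face -100.8 dz rel 36: -0.04
[array([385.6, 199.4]), array([366.7, 196.8]), array([290.9, 188.7])] [array([272.3, 224.8]), array([288.5, 219.7]), array([351.2, 195.5])]
[array([ 612.5, -115. ,   90.3]), array([0.2, 0.2])]
[array([618.4, -65.3,  88.2]), array([0.2, 0.2])]
[array([634.2, 137.9,  92. ]), array([0.2, 0.2])]
the job is handed in; nothing more can be done
None
```

I finished both parts and handed the job in at 28.9 s of the 58 s allowed. The hand-in reports no verdict.

**Bottle:** I gripped it by its body, lifted it, turned it upright in the air and lowered it until I felt the floor. Then I let go. It stands at about y = +95 mm in the lane, near the middle across it, with its cap at the height of a standing bottle.

**Rod:** I lifted it straight out of its rest by the blue grip and threaded it through both bushings from the robot's side, with no noticeable side force. The rod lines up with the bores to within about half a degree. The tip stands about 16 mm out of the far bushing, going by the arm's position. The scene picture showed about 15 mm just before the last 2 mm push. The grip is still held with 50 N commanded, and the fingers are 13.3 mm apart on it.

**Neighbours:** both measured within 1–2 mm of their starting places at the end.

**Checks that disagreed or were not done:**
- **Neighbour height:** the nearer neighbour's cap height read 88 mm against 92 mm at the start, which I put down to noise in picking out the caps.
- **Lane angle:** it came out between 3.8 and 4.25 degrees depending on the method, and I used 4.
- **Grip position:** in the last close wrist view, the front of the blue grip appeared about 12 pixel rows from where I predicted. I did not resolve this and relied on the scene picture for the tip.
- **Other loose things:** I did not re-measure the spare bottle, tape roll and tub. The arm stayed clear of them.

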